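# Set the occlusion of a peristaltic pump with a gauge and its ratchet lever

### The job

Set the squeeze of the peristaltic pump before its tubing goes in: draw the thin-bladed gauge (the one with the narrow grip) out of the stand, lower its blade into the gap between the sliding track and the middle of the rotor roller facing it until its shoulder sits down on top, and let it stand there. Then take the knob of the ratchet lever and swing it anticlockwise (seen from above) from its rest by exactly four clicks, so that the track closes and nips the gauge, and finish with the knob still held in the gripper at the fourth click - do not let go. Leave the thick gauge in the stand and the other things on the bench where they are.

Things in the scene. Friction and masses are not known exactly. Their poses are not given: they have to be found in the camera images.
- thin_gauge_grip (a point): Centre of the upright grip of the loose thin-bladed steel gauge (0.12 kg): block 28 mm wide (its x), 18 mm thick (its y), 45 mm tall (z up). Its underside, 22.5 mm below this point, is the shoulder; centred below hangs the flat blade, 16 mm (x) by 4 mm (y), 24 mm long, tip tapered. It stands in either slot of the stand, shoulder on the stand's top; draw it straight up 30 mm to free it.
- thick_gauge_grip (a point): Centre of the grip of the thick-bladed gauge: looks alike, but the grip is 40 mm wide (x) by 18 by 45 mm and the blade 24 by 7 mm, 24 mm long. It stands in the stand's other slot, 68 mm from the thin one along the stand's x, and stays there.
- stand: Fixed plain aluminium block that holds both gauges, 130 (x) by 46 (y) by 34 mm high, origin at the centre of its underside; two slots 27 (x) by 10 mm (y), 29 mm deep, at x = -34 and +34 mm. The gauges' axes lie along the stand's.
- pump: Fixed bench-top peristaltic pump: white box 116 (x) by 190 (y) mm, origin at the centre of its underside, deck 78 mm up. In its frame: rotor, a 63 mm disc on six white rollers, axis upright at y +52 mm, does not turn; ratchet wheel and lever, axis upright at y -50 mm; between them the track. Nothing on it is higher than 118 mm but the lever's knob (137 mm).
- gap (a point): Middle of the mouth of the gap between rotor roller and track, level with the flat tops of both (109 mm up). Axes are the pump's: x along the gap, y across it from track to roller, z up. 9 mm wide with the lever at rest, 29 mm deep; the track's face is flat for 26 mm along x. Gauge in: its x along this x (either way round), its grip centre 22.5 mm above this point, within 7 mm along x.
- track: The dark grey sliding track (curved block, tops level with the gap's mouth), driven by the lever: it moves along the pump's +y towards the roller, 1.35 mm a click. At three clicks it is still loose on the thin gauge; at four its spring nips the gauge against the roller with about 6 N.
- lever_axis (a point): Point on the upright axis of the ratchet lever, at the height of the centre of its knob.
- lever_knob (a point): Centre of the lever's upright round black knob, 16 mm across, 38 mm tall, which spins freely on its own axis. It stands at the end of the flat steel lever arm, 80 mm from the lever's axis; the arm's top is 20 mm below this point. Pinch it from above and carry it round the axis on that circle; the tool need not turn with it.
- lever (a joint): Lever angle, rad: 0 at rest, grows anticlockwise seen from above, starts at 0 to 0.04, ends at 2.18. A tooth is 20 degrees: each has some 7 degrees of free play (under 1 N at the knob), then the sprung pawl climbs it (3 to 7 N, rising) and drops with a click. Clicks come at 0.36, 0.71, 1.06, 1.40 rad (+-0.02), the unwanted fifth at 1.75. The pawl bars any return past a click.
- timer: Bystander: small white timer, 66 x 58 x 20 mm, loose.
- log_book: Bystander: closed book, 105 x 148 x 13 mm, loose.
- marker_black: Bystander: capped marker pen, 136 mm long, lying loose.
- rubber_stopper: Bystander: rubber stopper, 35 mm across, 30 mm high, loose.

How it is judged:
On the way, in this order (a step that is already met when the one before it is completed fails the run):
1. the thin gauge is lifted clear of the stand (height (world z) of thin_gauge_grip above 0.085 m and value of joint lever below 0.2 rad), for 0.1 s.
2. the thin gauge stands in the gap, its shoulder down on the tops, let go, the lever still at rest (x of thin_gauge_grip in the frame of gap between -0.007 and 0.007 m and y of thin_gauge_grip in the frame of gap between -0.005 and 0.005 m and z of thin_gauge_grip in the frame of gap between 0.0205 and 0.0255 m and angle between thin_gauge_grip's own z axis and vertical below 0.12 rad and angle between the x axis of thin_gauge_grip and the x axis of gap, either way round below 0.2 rad and value of joint lever below 0.2 rad and contact force between the fingers and thin_gauge below 0.1 N), for 0.2 s.
3. the lever is past its first click with the knob in the gripper and the gauge still in the gap (x of thin_gauge_grip in the frame of gap between -0.007 and 0.007 m and y of thin_gauge_grip in the frame of gap between -0.005 and 0.005 m and z of thin_gauge_grip in the frame of gap between 0.0205 and 0.0255 m and angle between thin_gauge_grip's own z axis and vertical below 0.12 rad and angle between the x axis of thin_gauge_grip and the x axis of gap, either way round below 0.2 rad and value of joint lever between 0.34 and 1.3 rad and contact force between the fingers and knob above 1 N), for 0.05 s.
At the end, for the whole second after the job is handed in: Thin gauge upright in the gap, shoulder on the tops (2.5 mm; 7 mm along the gap), untouched by the robot and nipped by the track (over 1 N); lever still, past its fourth click and short of the fifth (1.375 to 1.65 rad), knob held by the fingers (over 1.5 N); thick gauge in the stand (x of thin_gauge_grip in the frame of gap between -0.007 and 0.007 m and y of thin_gauge_grip in the frame of gap between -0.005 and 0.005 m and z of thin_gauge_grip in the frame of gap between 0.0205 and 0.0255 m and angle between thin_gauge_grip's own z axis and vertical below 0.12 rad and angle between the x axis of thin_gauge_grip and the x axis of gap, either way round below 0.2 rad and value of joint lever between 1.375 and 1.65 rad and velocity of joint lever between -0.05 and 0.05 rad/s and contact force between the fingers and knob above 1.5 N and contact force between track and thin_gauge above 1 N and contact force between each of the arm, the fingers and thin_gauge below 0.1 N and distance of thick_gauge_grip from where it was at the start of the episode below 0.02 m and angle between thick_gauge_grip's own z axis and vertical below 0.15 rad); the arm keeps its last pose, push and grip.
It fails at once if a thing on the bench that is no part of the job is shifted by more than 25 mm (distance of any of timer, log_book, marker_black, rubber_stopper from where it was at the start of the episode above 0.025 m).
It fails at once if the thick gauge is taken from the stand (distance of thick_gauge_grip from where it was at the start of the episode above 0.025 m).
It fails at once if the lever goes past a fifth click (value of joint lever above 1.8 rad).
It also fails if it takes over 64 s, if anything falls off the work surface, if the arm or the gripper's body presses on something with over 40 N, if the wrist force passes 120 N, or if a joint passes its speed limit or range.

### The arm

A 6-joint arm with a two-finger parallel gripper is mounted at the origin on a cart in front of the work surface, level with it; the furniture and walls round the work are solid. World frame = base frame: x ahead of the robot, y to its left, z up, the work surface at z = 0. Lengths are in m, angles in rad, forces in N, time in s.
With the tool pointing down it reaches from about 0.25 to 0.725 m from the base axis. Payload 4 kg.
Tool frame: the origin (TCP) lies on the centre line of the jaws, within the pads' length; the fingertips stand 19 mm ahead of it and the grasp point (between the pads) is the TCP; z points along the fingers, y is the direction in which the jaws open and shut (so a half turn about z gives the same grasp; the last joint's range is limited). The gripper opens to 85 mm and grips with 20 to 120 N. Pads are 22 mm wide; open, the fingers measure 114 mm over their backs; the gripper's body (76 mm by 85 mm) begins 54 mm behind the grasp point. The pads swing forward as they close: fully open they stand 13 mm farther back than shut.
Start: joints at [-1.126, 0.241, 0.005, 1.335, 0, 1.571], TCP at [0.215, -0.451, 0.222] pointing down, gripper open.
Joint ranges: [-2.72, 2.72], [-1.05, 1.87], [-1.09, 1.28], [-1.99, 2.15], [-1.42, 1.44], [-3.14, 3.14]. Speed limits (rad/s): [2.79, 2.79, 3.14, 3.14, 3.14, 3.14].

### API

Orientations are given as a unit quaternion [x, y, z, w].
In Python, from workcell import bot gives the robot as it stands. The module is installed in compiled form; this text tells all that it offers.
- The arm moves only by the shell command python3 -m handwheel 'ROWS' [OPENING]. ROWS is JSON, a list of rows, each an object of numbers: "dx", "dy", "dz": the shift along the tool's x, y, z as a fraction of full scale; "ax", "ay", "az": the turn, a rotation vector about the tool's x, y, z as a fraction of full scale. In form: [{"dx": .., "dy": .., "dz": .., "ax": .., "ay": .., "az": ..}, ...]. A call has 1 to 12 rows; each row shifts and turns the commanded pose from where the row before left it, along the tool's axes as they then stand; what a row does not reach is not made up. Full scale, the value 1, is 2.5 cm for a shift and 0.15 rad for a turn. A row lasts 1/10 s, in which the tool goes at most 50 mm and 8.59 degrees, less where a joint would pass 70% of its speed; a pose out of reach is approached as far as the arm can. A call with a number of a shift or a turn outside -1 to 1 is refused whole. A call with a gripper value outside its range is refused whole. OPENING is the gripper's target within -1 to 1 (fully open at 1, half-way at 0, shut at -1), set as the call begins (- or left out, the last holds). The fingers move at their own pace and stop on an object; the grip force is fixed at half the most. Time passes only in rows, so rows that do not move let the fingers close. It gives the time, the measured TCP pose, the force and the opening at its end, in the units of the state.
- bot.get_obs(): the state, without advancing time (a new reading comes with each control period).
- bot.camera(name): name is "scene" or "top" or "wrist"; returns a dict with "img" (420x560x3 uint8, red, green, blue), "intrinsics" (3x3 intrinsics, pixels), "eye" and "rotation" of the camera in the world. Camera axes: x right, y down, z forward; pixel columns grow to the right and rows downward; lengths in m; the calibration is good to about 2 mm. A picture is of the moment at which its call begins. There is no depth.
- bot.job_done(): hands the job in, once; it reports no verdict.
Trained networks look in a picture, given as the dict that the camera call returned (one of the last four; its "shot" number tells which), for a name from the list of things; names that differ only in an ending like _2 or _b are one class to them, and where a whole thing is asked for, a point or a joint stands for the part that bears it (a point fixed in the world has none). Each returns a list of dicts, best first, with "confidence" (0 to 1); they miss things now and then, are a little off and sometimes report something else, mostly with a low value. They report only what shows in the picture. A call takes as long as a camera call.
- bot.trace(thing, picture): "region" (420x560 bool, what is visible of it) and "rect" ([centre column, centre row, width, height] in pixels, round what is visible of it).
The state is a dict: "clock": time; "joint_pos": joint angles; "joint_vel": joint speeds; "tau": joint torques, N m; "eef_pos": TCP position; "tool_rot": TCP orientation; "ft_force": force on the tool from outside, world axes, zero at the start; "ft_torque": the same for the moment, N m; "grip_width": finger opening in m.
Only numpy, scipy, OpenCV 4.12 (cv2) and the standard library are available. Lean on these libraries where they do the work, as an engineer would, in place of code of your own. Each camera call takes 0.05 s, during which the arm holds its last target.

## Working session

There is one attempt and no reset: what is moved stays moved. The work goes in short steps, Python scripts to look and compute and a shell command to move; the robot and the scene stay as the last step left them, time stands still between calls to the robot, and variables do not carry over. Pictures are saved under pics/ and viewed, and the job is handed in when it is done.

```bash
mkdir -p pics; cat > h.py <<'E'
import numpy as np, cv2
from workcell import bot
def snap(name,fn):
    p=bot.camera(name); cv2.imwrite('pics/'+fn+'.png',cv2.cvtColor(p['img'],cv2.COLOR_RGB2BGR)); return p
def proj(p,X):
    X=np.atleast_2d(X); c=(X-np.array(p['eye']))@np.array(p['rotation']); u=c@np.array(p['intrinsics']).T
    return u[:,:2]/u[:,2:]
def ray(p,uv):
    d=np.linalg.inv(np.array(p['intrinsics']))@np.array([uv[0],uv[1],1.]); return np.array(p['eye']),np.array(p['rotation'])@d
def atz(p,uv,z):
    e,d=ray(p,uv); return e+d*(z-e[2])/d[2]
def tri(obs):
    A=np.zeros((3,3));b=np.zeros(3)
    for p,uv in obs:
        e,d=ray(p,uv); d=d/np.linalg.norm(d); M=np.eye(3)-np.outer(d,d); A+=M;b+=M@e
    X=np.linalg.solve(A,b); return X,[proj(p,X)[0]-uv for p,uv in obs]
E
python3 - <<'E'
from h import *
np.set_printoptions(precision=4,suppress=True)
o=bot.get_obs(); print(o)
for n in ['scene','top','wrist']:
    p=snap(n,n+'0'); print(n,p['eye'],p['rotation'],p['intrinsics'])
    for t in ['thin_gauge_grip','thick_gauge_grip','stand','pump','track','lever_knob','lever','timer','log_book','marker_black','rubber_stopper']:
        r=bot.trace(t,p)
        print(t,[(round(x['confidence'],2),np.round(x['rect'])) for x in r[:2]])
E
```

```text
{'clock': 0.0, 'joint_pos': array([-1.126 ,  0.2414,  0.0037,  1.3352,  0.    ,  1.5708]), 'joint_vel': array([-0.0021, -0.0007, -0.0003,  0.0018,  0.0012, -0.    ]), 'tau': array([  0.0013, -37.2317,  25.2409,   0.0171,   0.0001,   0.    ]), 'eef_pos': array([ 0.2148, -0.4507,  0.2206]), 'tool_rot': array([ 0.9754,  0.2206, -0.0002, -0.001 ]), 'ft_force': array([-0.0026, -0.1134, -0.0769]), 'ft_torque': array([ 0.0293, -0.0081, -0.0033]), 'grip_width': 0.08536196726789566}
scene [0.1961 0.7612 0.791 ] [-0.2308  0.9023 -0.3504  0.099 ] [[543.8583   0.     275.5481]
 [  0.     543.8583 212.8813]
 [  0.       0.       1.    ]]
thin_gauge_grip [(0.98, array([229., 287.,  20.,  22.]))]
thick_gauge_grip [(0.89, array([267., 305.,  28.,  30.]))]
stand [(0.62, array([247., 311.,  83.,  53.]))]
pump [(0.68, array([245., 199.,  88., 110.]))]
track [(0.95, array([239., 181.,  36.,  18.]))]
lever_knob [(0.7, array([286., 150.,  10.,  17.]))]
lever [(0.6, array([259., 156.,  62.,  36.]))]
timer [(0.92, array([349., 316.,  47.,  40.]))]
log_book [(0.91, array([360., 217.,  93.,  71.]))]
marker_bl
[... 588 characters left out ...]
 39.])), (0.33, array([212., 156.,  13.,  17.]))]
lever_knob [(0.72, array([292., 164.,  22.,  34.]))]
lever [(0.61, array([325., 164.,  40.,  49.])), (0.33, array([297., 168.,  99.,  84.]))]
timer [(0.75, array([238., 294.,  31.,  33.]))]
log_book [(0.77, array([333., 262.,  73.,  77.]))]
marker_black [(0.8, array([276., 273.,  34.,  51.]))]
rubber_stopper [(0.6, array([211., 155.,  13.,  18.]))]
wrist [ 0.2894 -0.4161  0.3744] [ 0.8343 -0.5266 -0.0877  0.1376] [[369.3776   0.     278.7601]
 [  0.     369.3776 214.1899]
 [  0.       0.       1.    ]]
thin_gauge_grip []
thick_gauge_grip []
stand []
pump []
track []
lever_knob []
lever []
timer []
log_book []
marker_black []
rubber_stopper []
```

```bash
sed -i "s/^from workcell.*/from workcell import bot as _b\nfrom scipy.spatial.transform import Rotation as R\nclass B:\n    def __getattr__(s,k): return getattr(_b,k)\nbot=B()\ndef RM(p): return R.from_quat(p['rotation']).as_matrix()/; s/np.array(p\['rotation'\])/RM(p)/g" h.py
python3 - <<'E'
import cv2
a=cv2.imread('pics/scene0.png');cv2.imwrite('pics/scene0z.png',cv2.resize(a[110:360,150:430],None,fx=2.8,fy=2.4,interpolation=cv2.INTER_CUBIC)) 
a=cv2.imread('pics/top0.png');cv2.imwrite('pics/top0z.png',cv2.resize(a[110:320,180:380],None,fx=2.8,fy=2.8,interpolation=cv2.INTER_CUBIC)) 
E
```

```text
(no output)
```

View pics/scene0z.png

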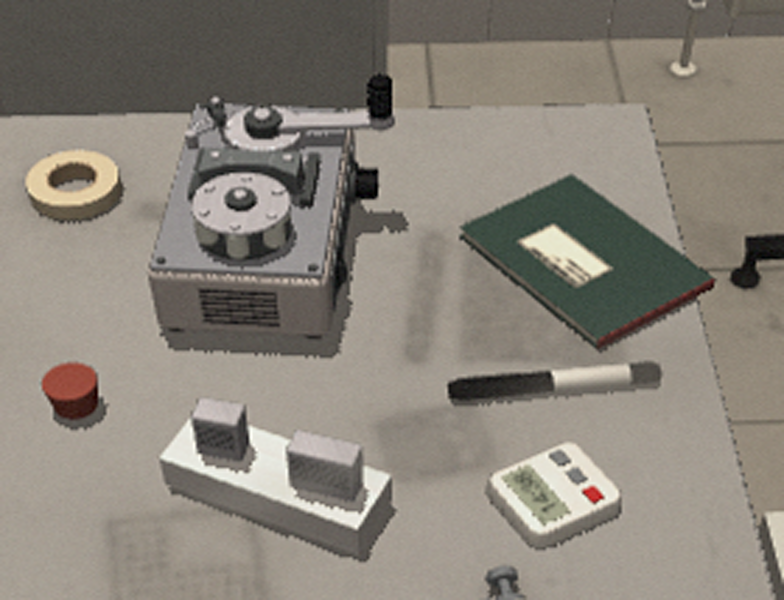

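View pics/top0z.png

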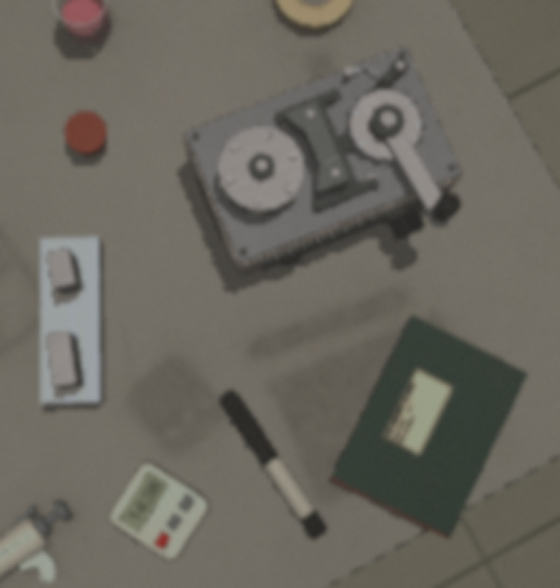

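View pics/scene0.png

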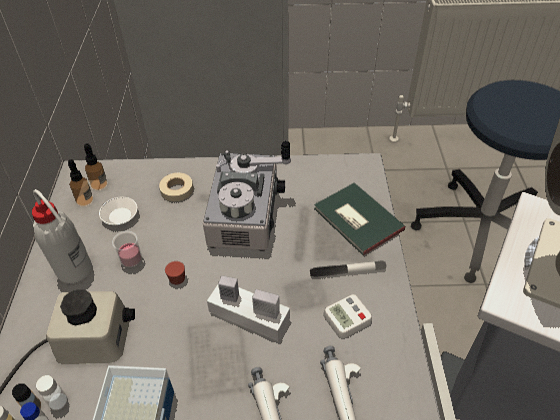

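```bash
cat > m1.py <<'E'
from h import *
np.set_printoptions(precision=4,suppress=True)
o=bot.get_obs()
T=R.from_quat(o['tool_rot']).as_matrix();print(T)
S=snap('scene','s1');P=snap('top','t1');W=snap('wrist','w1')
print(RM(P)); print('wrist cam in tool',T.T@(np.array(W['eye'])-o['eef_pos']),T.T@RM(W))
def z2(u,v): return (180+u/2.8,110+v/2.8)
def zs(u,v): return (150+u/2.8,110+v/2.4)
pts={'knobtop':(z2(446,207),zs(380,80)),
'rotorboss':(z2(261,166),zs(240,193)),'ratchet':(z2(387,121),zs(263,118)),
'thin':(z2(63,265),zs(221,410)),'thick':(z2(63,355),zs(325,450))}
for k,(a,b) in pts.items(): print(k,*tri([(P,a),(S,b)]))
for k,(u,z) in {'pumpBL':((188,132),.078),'pumpFL':((243,265),.078),'pumpBR':((405,50),.078),'pumpFR':((460,180),.078),'st1':((40,238),.034),'st2':((100,237),.034),'st3':((40,405),.034),'st4':((100,402),.034)}.items(): print(k,atz(P,z2(*u),z))
E
python3 m1.py
```

```text
[[ 0.9027  0.4303  0.    ]
 [ 0.4303 -0.9027 -0.0001]
 [-0.      0.0001 -1.    ]]
[[ 0.0251 -0.9916  0.1269]
 [-0.9993 -0.0283 -0.0238]
 [ 0.0272 -0.1262 -0.9916]]
wrist cam in tool [ 0.0822  0.0001 -0.1529] [[-0.0004 -0.9467 -0.322 ]
 [ 1.      0.0001 -0.0014]
 [ 0.0014 -0.322   0.9467]]
knobtop [0.5662 0.0787 0.1389] [array([-0.0618, -0.1651]), array([0.1866, 0.0296])]
rotorboss [0.5961 0.2098 0.1176] [array([0.0787, 0.203 ]), array([-0.2466, -0.0514])]
ratchet [0.6377 0.1162 0.0997] [array([0.1007, 0.2701]), array([-0.3095, -0.0655])]
thin [0.5238 0.3557 0.075 ] [array([0.3957, 0.9972]), array([-1.3763, -0.2656])]
thick [0.4563 0.3531 0.0716] [array([0.3504, 0.9491]), array([-1.328 , -0.2178])]
pumpBL [0.6308 0.2661 0.078 ]
pumpFL [0.5294 0.2212 0.078 ]
pumpBR [0.7015 0.1005 0.078 ]
pumpFR [0.5999 0.0572 0.078 ]
st1 [0.5529 0.3824 0.034 ]
st2 [0.5551 0.3352 0.034 ]
st3 [0.4215 0.3758 0.034 ]
st4 [0.425  0.3294 0.034 ]
```

View pics/wrist0.png

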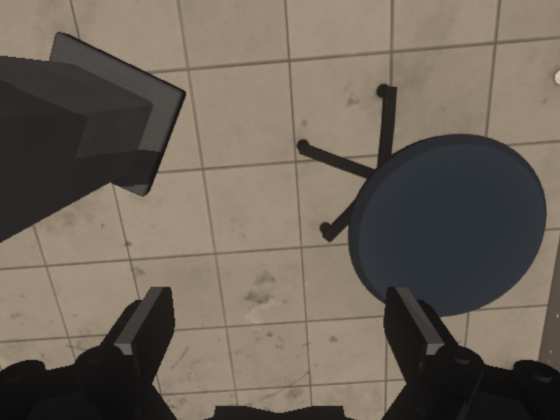

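```bash
python3 -m handwheel '[{"dx":1,"dy":-0.8,"dz":-0.4},{"dx":1,"dy":-0.8,"dz":-0.4},{"dx":1,"dy":-0.8,"dz":-0.4},{"dx":1,"dy":-0.8,"dz":-0.4},{"dx":1,"dy":-0.8,"dz":-0.4},{"dx":1,"dy":-0.8,"dz":-0.4},{"dx":1,"dy":-0.8,"dz":-0.4},{"dx":1,"dy":-0.8,"dz":-0.4},{"dx":1,"dy":-0.8},{"dx":1,"dy":-0.8},{"dx":1,"dy":-0.8},{"dx":1,"dy":-0.8}]' 1; python3 -m handwheel '[{"dx":1,"dy":-0.8},{"dx":1,"dy":-0.8},{"dx":1,"dy":-0.8},{"dx":1,"dy":-0.8},{"dx":1,"dy":-0.8},{"dx":1,"dy":-0.8},{"dx":1,"dy":-0.8},{"dx":1,"dy":-0.8},{"dx":1,"dy":-0.8},{"dx":1,"dy":-0.8},{"dx":1,"dy":-0.8},{}]' 1
python3 - <<'E'
from h import *
W=snap('wrist','w2'); o=bot.get_obs(); print(o['eef_pos'],o['tool_rot'],o['clock'],W['eye'])
E
```

```text
[ 0.21513949 -0.45133726  0.22149913] [ 9.75372546e-01  2.20563813e-01  7.04863977e-06 -2.04465870e-05] 2.0 [ 0.28939517 -0.41611826  0.3744465 ]invalid input
invalid input
```

View pics/w2.png

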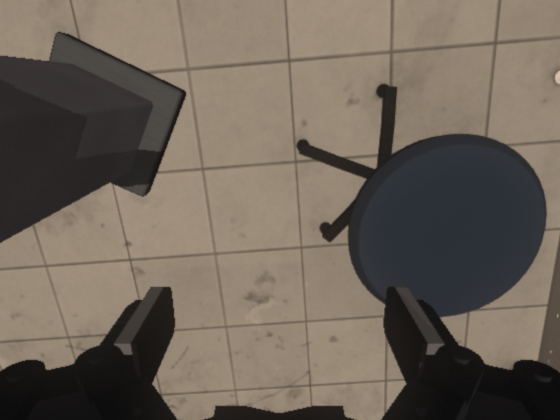

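```bash
python3 -m handwheel '[{"dx":1,"dy":-0.8,"dz":-0.4,"ax":0,"ay":0,"az":0},{"dx":1,"dy":-0.8,"dz":-0.4,"ax":0,"ay":0,"az":0},{"dx":1,"dy":-0.8,"dz":-0.4,"ax":0,"ay":0,"az":0},{"dx":1,"dy":-0.8,"dz":-0.4,"ax":0,"ay":0,"az":0},{"dx":1,"dy":-0.8,"dz":-0.4,"ax":0,"ay":0,"az":0},{"dx":1,"dy":-0.8,"dz":-0.4,"ax":0,"ay":0,"az":0},{"dx":1,"dy":-0.8,"dz":-0.4,"ax":0,"ay":0,"az":0},{"dx":1,"dy":-0.8,"dz":-0.4,"ax":0,"ay":0,"az":0},{"dx":1,"dy":-0.8,"dz":0,"ax":0,"ay":0,"az":0},{"dx":1,"dy":-0.8,"dz":0,"ax":0,"ay":0,"az":0},{"dx":1,"dy":-0.8,"dz":0,"ax":0,"ay":0,"az":0},{"dx":1,"dy":-0.8,"dz":0,"ax":0,"ay":0,"az":0}]' 1
```

```text
clock: 3.2
eef_pos: [0.3831, -0.1044, 0.3017]
tool_rot: [0.975, 0.221, 0.0, 0.0]
ft_force: [-0.9, -1.3, -0.0]
grip_width: 0.0853
```

```bash
python3 -m handwheel '[{"dx":1,"dy":-0.8,"dz":0,"ax":0,"ay":0,"az":0},{"dx":1,"dy":-0.8,"dz":0,"ax":0,"ay":0,"az":0},{"dx":1,"dy":-0.8,"dz":0,"ax":0,"ay":0,"az":0},{"dx":1,"dy":-0.8,"dz":0,"ax":0,"ay":0,"az":0},{"dx":1,"dy":-0.8,"dz":0,"ax":0,"ay":0,"az":0},{"dx":1,"dy":-0.8,"dz":0,"ax":0,"ay":0,"az":0},{"dx":1,"dy":-0.8,"dz":0,"ax":0,"ay":0,"az":0},{"dx":1,"dy":-0.8,"dz":0,"ax":0,"ay":0,"az":0},{"dx":1,"dy":-0.8,"dz":0,"ax":0,"ay":0,"az":0},{"dx":0.5,"dy":-0.8,"dz":0,"ax":0,"ay":0,"az":0},{"dx":0,"dy":-0.6,"dz":0,"ax":0,"ay":0,"az":0},{"dx":0,"dy":0,"dz":0,"ax":0,"ay":0,"az":0}]' -
python3 - <<'E'
from h import *
W=snap('wrist','w3'); o=bot.get_obs(); print(o['eef_pos'],o['tool_rot'],o['clock'],W['eye'],W['rotation'])
E
```

```text
clock: 4.4
eef_pos: [0.5035, 0.1919, 0.3012]
tool_rot: [0.975, 0.222, -0.001, 0.0]
ft_force: [-0.4, -1.4, -0.3]
grip_width: 0.0853
[0.50378934 0.19079678 0.3015369 ] [ 9.75202939e-01  2.21312171e-01 -2.59814970e-04  2.87512203e-04] 4.45 [0.57784767 0.22735143 0.4540912 ] [ 0.83492544 -0.52543986 -0.08789372  0.13815628]
```

View pics/w3.png

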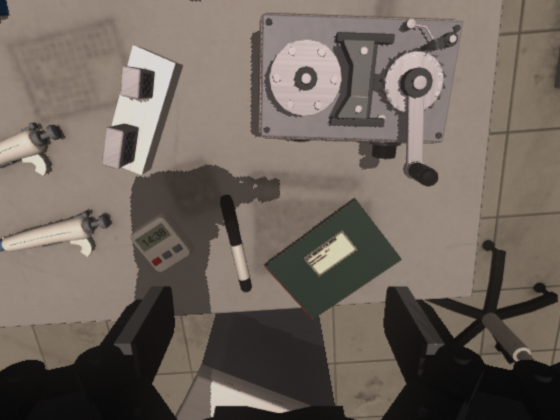

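```bash
python3 -m handwheel '[{"dx":1,"dy":0,"dz":0,"ax":0,"ay":0,"az":0},{"dx":1,"dy":0,"dz":0,"ax":0,"ay":0,"az":0},{"dx":1,"dy":0,"dz":0,"ax":0,"ay":0,"az":0},{"dx":0.6,"dy":0,"dz":0,"ax":0,"ay":0,"az":0},{"dx":0,"dy":0,"dz":0,"ax":0,"ay":0,"az":0},{"dx":0,"dy":0,"dz":0,"ax":0,"ay":0,"az":0}]' -
cat > m2.py <<'E'
from h import *
import pickle
np.set_printoptions(precision=4,suppress=True)
W=snap('wrist','w4'); o=bot.get_obs(); print(o['eef_pos'],o['tool_rot'],o['clock'],W['eye'])
r={}
for t in ['thin_gauge_grip','thick_gauge_grip','lever_knob','track']:
    r[t]=bot.trace(t,W); print(t,[(round(x['confidence'],2),np.round(x['rect'],1)) for x in r[t][:2]])
pickle.dump((W,o),open('w4.pkl','wb'))
E
python3 m2.py
```

```text
clock: 5.05
eef_pos: [0.5855, 0.2281, 0.3015]
tool_rot: [0.976, 0.22, -0.0, 0.0]
ft_force: [-0.7, -0.7, 0.8]
grip_width: 0.0858
[0.5853 0.2281 0.3019] [ 0.9755  0.22   -0.0002  0.0001] 5.1 [0.6599 0.2633 0.4544]
thin_gauge_grip [(0.74, array([143.6, 168.6,  36.6,  35.5])), (0.27, array([150.9, 189.2,  61.2, 114.6]))]
thick_gauge_grip [(0.93, array([127. , 226.8,  34.9,  44.3]))]
lever_knob [(0.66, array([408.8, 260. ,  24.9,  28.6]))]
track [(0.59, array([345.6, 176.2,  36.2,  72.9]))]
```

View pics/w4.png

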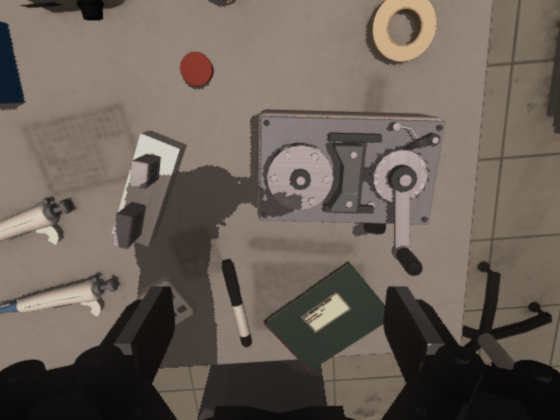

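```bash
python3 - <<'E'
import cv2
a=cv2.imread('pics/w3.png');b=cv2.imread('pics/w4.png')
f=lambda im,r,c,h,w,s:cv2.resize(im[r:r+h,c:c+w],None,fx=s,fy=s,interpolation=cv2.INTER_CUBIC)
cv2.imwrite('pics/w3p.png',f(a,5,250,190,220,3.5)[:600,:800]) if 0 else None
cv2.imwrite('pics/w3p.png',f(a,5,250,145,200,4))
cv2.imwrite('pics/w4p.png',f(b,105,250,145,200,4))
cv2.imwrite('pics/ws.png',cv2.hconcat([f(a,35,90,150,100,4),f(b,120,95,150,100,4)]))
E
```

```text
(no output)
```

View pics/w3p.png

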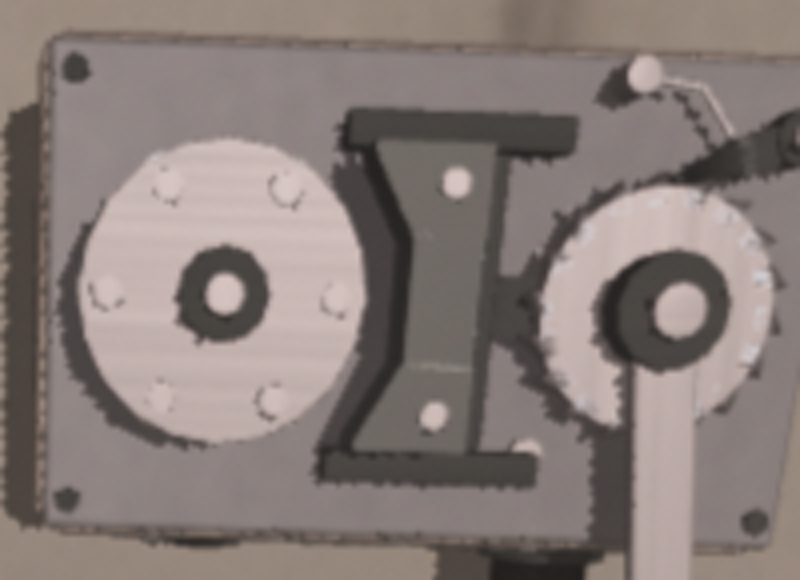

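View pics/w4p.png

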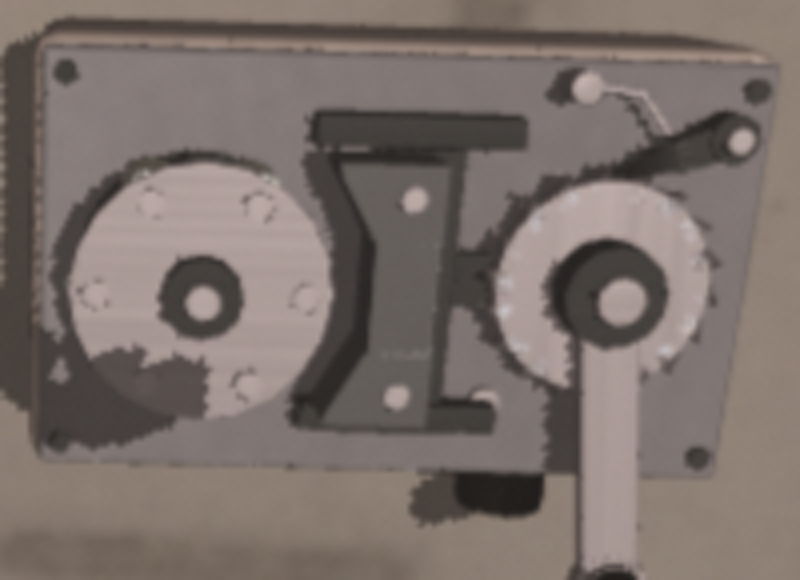

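View pics/ws.png

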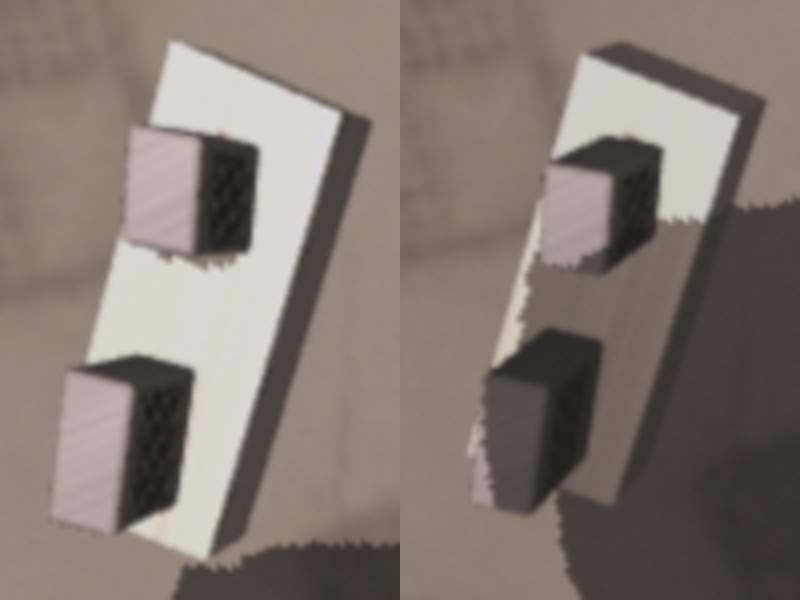

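```bash
cat > m3.py <<'E'
from h import *
import pickle
np.set_printoptions(precision=4,suppress=True)
W4,_=pickle.load(open('w4.pkl','rb'))
W3=dict(W4); W3['eye']=np.array([0.57784767,0.22735143,0.4540912]);W3['rotation']=np.array([0.83492544,-0.52543986,-0.08789372,0.13815628])
if __name__=='__main__':
    f=lambda c,r,u,v:((u+.5)/4-.5+c,(v+.5)/4-.5+r)
    P3=lambda u,v:f(250,5,u,v); P4=lambda u,v:f(250,105,u,v)
    S3=lambda u,v:f(90,35,u,v); S4=lambda u,v:f(95,120,u-400,v)
    pts={'disc_c':(P3(222,291),P4(200,291)),'disc_edge':(P3(366,297),P4(333,293)),'disc_l':(P3(78,290),P4(68,290)),
    'tr1':(P3(411,240),P4(374,245)),'tr2':(P3(403,362),P4(366,350)),
    'trs1':(P3(456,183),P4(414,200)),'trs2':(P3(433,416),P4(397,397)),
    'hub':(P3(682,310),P4(622,301)),'boss':(P3(225,294),P4(203,303)),
    'dk1':(P3(50,40),P4(45,45)),'dk2':(P3(48,522),P4(38,460)),'scr':(P3(76,68),P4(66,72)),'scr2':(P3(66,499),P4(58,440)),'scr3':(P3(755,522),P4(698,458)),
    'th1':(S3(132,126),S4(545,166)),'th2':(S3(201,135),S4(612,172)),'th3':(S3(193,256),S4(608,266)),
    'st1':(S3(174,41),S4(585,54)),'st2':(S3(343,110),S4(740,115)),'st3':(S3(208,557),S4(615,505))}
    for k,(a,b) in pts.items():
        X,e=tri([(W3,a),(W4,b)]); print(k,X,np.round(np.r_[e[0],e[1]],1))
E
python3 m3.py
```

```text
disc_c [0.5956 0.211  0.1092] [-0.1 -0.   0.1  0. ]
disc_edge [0.6084 0.1815 0.1068] [-0. -0.  0.  0.]
disc_l [0.5821 0.2395 0.1086] [-0.1 -0.   0.1  0. ]
tr1 [0.6228 0.1783 0.1069] [ 0.  0. -0. -0.]
tr2 [0.5997 0.1681 0.1091] [-0.2 -0.   0.2  0. ]
trs1 [0.6365 0.1756 0.1097] [-0. -0.  0.  0.]
trs2 [0.5926 0.1563 0.1104] [ 0.2  0.  -0.2 -0. ]
hub [0.6364 0.1169 0.1051] [-0.2 -0.   0.2  0. ]
boss [0.5949 0.2104 0.1179] [-0. -0.  0.  0.]
dk1 [0.6285 0.2688 0.0753] [ 0.4  0.  -0.3 -0. ]
dk2 [0.5299 0.2247 0.0796] [-0.6 -0.   0.6  0. ]
scr [0.6253 0.261  0.0788] [-0.1 -0.   0.   0. ]
scr2 [0.5371 0.2226 0.0792] [-0.2 -0.   0.2  0. ]
scr3 [0.6064 0.0652 0.0799] [ 0.  0. -0. -0.]
th1 [0.5314 0.3695 0.0797] [-0.5 -0.   0.5 -0. ]
th2 [0.5366 0.3543 0.0781] [-0. -0.  0. -0.]
th3 [0.5079 0.3501 0.0673] [ 0.6  0.  -0.5  0. ]
st1 [0.5505 0.3829 0.0337] [ 0.1  0.  -0.1  0. ]
st2 [0.5539 0.337  0.0363] [-0.2 -0.   0.1 -0. ]
st3 [0.425  0.3299 0.0369] [ 0. -0. -0.  0.]
```

```bash
python3 - <<'E'
from m3 import *
f=lambda c,r,u,v:((u+.5)/4-.5+c,(v+.5)/4-.5+r)
S3=lambda u,v:f(90,35,u,v); S4=lambda u,v:f(95,120,u-400,v)
for W,c in ((W3,[S3(133,126),S3(201,135),S3(195,257),S3(125,240)]),(W4,[S4(546,166),S4(612,171),S4(608,264),S4(541,262)])):
    X=np.array([atz(W,q,.079) for q in c]); print(X[:,:2],X.mean(0))
# knob
a=cv2.imread('pics/w3.png');b=cv2.imread('pics/w4.png')
g=lambda im,r,c,h,w,s:cv2.resize(im[r:r+h,c:c+w],None,fx=s,fy=s,interpolation=cv2.INTER_CUBIC)
cv2.imwrite('pics/wk.png',cv2.hconcat([g(a,140,390,70,60,6),g(b,230,380,70,60,6)]))
E
```

```text
[[0.5316 0.3691]
 [0.5367 0.354 ]
 [0.5098 0.3464]
 [0.5062 0.3629]] [0.5211 0.3581 0.079 ]
[[0.5311 0.3699]
 [0.5371 0.3542]
 [0.5133 0.3472]
 [0.5063 0.3632]] [0.522  0.3586 0.079 ]
```

View pics/wk.png

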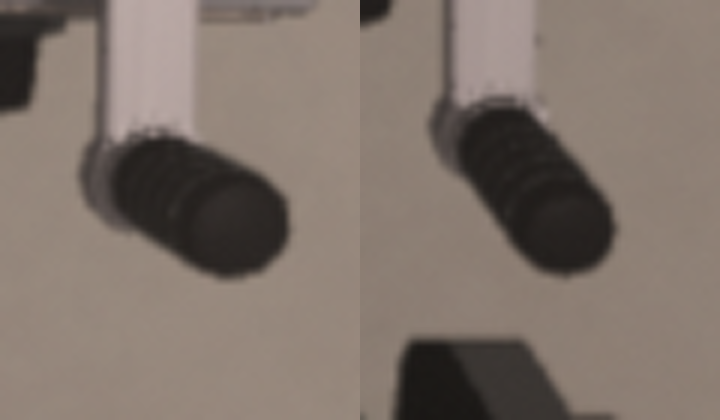

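```bash
python3 - <<'E'
from m3 import *
f=lambda c,r,u,v:((u+.5)/6-.5+c,(v+.5)/6-.5+r)
a=f(390,140,237,226);b=f(380,230,207,226)
X,e=tri([(W3,a),(W4,b)]);print(X,e)
k=X[:2];h=np.array([.6364,.1169]);d=k-h;print(np.linalg.norm(d),np.degrees(np.arctan2(d[1],d[0])))
o=_=bot.get_obs();T=R.from_quat(o['tool_rot']).as_matrix()
print(np.degrees(np.arctan2(T[1,0],T[0,0])), o['eef_pos'], T.T@(np.array([.5215,.3583,.065])-o['eef_pos'])/.025,o['clock'])
E
```

```text
[0.5678 0.0749 0.1324] [array([-0.031 , -0.0036]), array([0.0281, 0.0055])]
0.08048889054850057 -148.5136775017398
25.463417028973563 [0.5853 0.2289 0.3023] [-0.085  -5.7731  9.4913] 5.3
```

```bash
python3 -m handwheel '[{"dx":-0.015,"dy":-0.96,"dz":0.9,"ax":0,"ay":0,"az":0},{"dx":-0.015,"dy":-0.96,"dz":0.9,"ax":0,"ay":0,"az":0},{"dx":-0.015,"dy":-0.96,"dz":0.9,"ax":0,"ay":0,"az":0},{"dx":-0.015,"dy":-0.96,"dz":0.9,"ax":0,"ay":0,"az":0},{"dx":-0.015,"dy":-0.96,"dz":0.9,"ax":0,"ay":0,"az":0},{"dx":-0.015,"dy":-0.97,"dz":0.9,"ax":0,"ay":0,"az":0},{"dx":0,"dy":0,"dz":0.5,"ax":0,"ay":0,"az":0.6},{"dx":0,"dy":0,"dz":0,"ax":0,"ay":0,"az":0.6},{"dx":0,"dy":0,"dz":0,"ax":0,"ay":0,"az":0},{"dx":0,"dy":0,"dz":0,"ax":0,"ay":0,"az":0}]' 0.6
cat > look.py <<'E'
from h import *
import sys,pickle
np.set_printoptions(precision=4,suppress=True)
W=snap('wrist',sys.argv[1]); o=bot.get_obs(); pickle.dump((W,o),open(sys.argv[1]+'.pkl','wb'))
T=R.from_quat(o['tool_rot']).as_matrix()
print(o['eef_pos'],np.degrees(np.arctan2(T[1,0],T[0,0])),'tilt',T[:,2],o['clock'],o['ft_force'],o['grip_width'])
if len(sys.argv)>4:
    t=np.array([float(x) for x in sys.argv[2:5]]); print('units',T.T@(t-o['eef_pos'])/.025)
E
python3 look.py w5 0.5215 0.3583 0.064
```

```text
clock: 6.3
eef_pos: [0.5591, 0.2776, 0.1559]
tool_rot: [0.977, 0.211, -0.012, -0.035]
ft_force: [0.4, -0.0, -0.6]
grip_width: 0.068
[0.559  0.2782 0.156 ] 24.41194521071233 tilt [-0.0375  0.0633 -0.9973] 6.35 [0.2234 0.446  0.7988] 0.0680984026086067
units [-0.0114 -3.2596  3.9312]
```

View pics/w5.png

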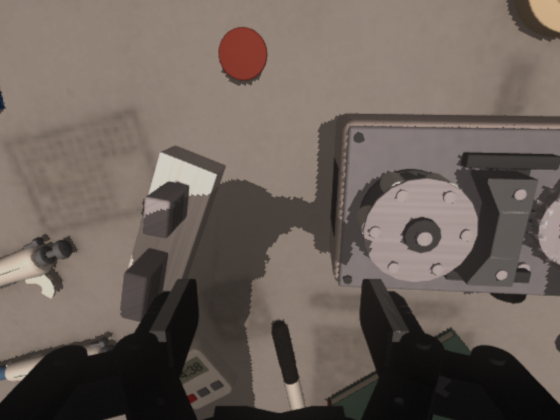

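```bash
python3 - <<'E'
from h import *
o=bot.get_obs();print(o['joint_pos'],o['joint_vel'],o['tau'])
E
```

```text
[0.42504278 0.52695804 0.25565595 1.30758819 0.07320308 3.14056389] [ 0.01808507  0.00034071  0.00535653 -0.00086231  0.00142158  0.00029192] [-6.20499272e-01 -4.99173439e+01  2.48198569e+01  7.03126076e-02
  1.99999698e-01 -1.44891687e-04]
```

```bash
python3 - <<'E'
from h import *
o=bot.get_obs();T=R.from_quat(o['tool_rot']).as_matrix()
print(T.T@np.cross(T[:,2],[0,0,-1])/.15)
E
```

```text
[-4.87624046e-01  5.34574761e-02  1.38606129e-18]
```

```bash
python3 -m handwheel '[{"dx":0,"dy":0,"dz":-0.2,"ax":0,"ay":0,"az":-1},{"dx":0,"dy":0,"dz":-0.2,"ax":-0.488,"ay":0.053,"az":0},{"dx":0,"dy":0,"dz":0,"ax":0,"ay":0,"az":-1},{"dx":0,"dy":0,"dz":0,"ax":0,"ay":0,"az":-1},{"dx":0,"dy":0,"dz":0,"ax":0,"ay":0,"az":-1},{"dx":0,"dy":0,"dz":0,"ax":0,"ay":0,"az":-1},{"dx":0,"dy":0,"dz":0,"ax":0,"ay":0,"az":-1},{"dx":0,"dy":0,"dz":0,"ax":0,"ay":0,"az":-1},{"dx":0,"dy":0,"dz":0,"ax":0,"ay":0,"az":-1},{"dx":0,"dy":0,"dz":0,"ax":0,"ay":0,"az":-1},{"dx":0,"dy":0,"dz":0,"ax":0,"ay":0,"az":-1},{"dx":0,"dy":0,"dz":0,"ax":0,"ay":0,"az":-1}]' -
python3 -m handwheel '[{"dx":0,"dy":0,"dz":0,"ax":0,"ay":0,"az":-1},{"dx":0,"dy":0,"dz":0,"ax":0,"ay":0,"az":-1},{"dx":0,"dy":0,"dz":0,"ax":0,"ay":0,"az":-1},{"dx":0,"dy":0,"dz":0,"ax":0,"ay":0,"az":-1},{"dx":0,"dy":0,"dz":0,"ax":0,"ay":0,"az":-1},{"dx":0,"dy":0,"dz":0,"ax":0,"ay":0,"az":-1},{"dx":0,"dy":0,"dz":0,"ax":0,"ay":0,"az":-1},{"dx":0,"dy":0,"dz":0,"ax":0,"ay":0,"az":-1},{"dx":0,"dy":0,"dz":0,"ax":0,"ay":0,"az":-0.8}]' -
python3 look.py w6 0.5215 0.3583 0.064
```

```text
clock: 7.55
eef_pos: [0.5589, 0.2787, 0.166]
tool_rot: [0.505, 0.863, 0.005, 0.002]
ft_force: [0.6, -0.5, -0.7]
grip_width: 0.0685
clock: 8.45
eef_pos: [0.559, 0.2786, 0.1661]
tool_rot: [-0.13, 0.991, 0.003, 0.005]
ft_force: [0.9, -0.7, 0.1]
grip_width: 0.068
[0.5589 0.2786 0.166 ] -164.89487054436057 tilt [ 0.009   0.0063 -0.9999] 8.5 [ 0.2566 -0.656   0.1486] 0.06826754978116151
units [0.6571 3.452  4.0874]
```

View pics/w6.png

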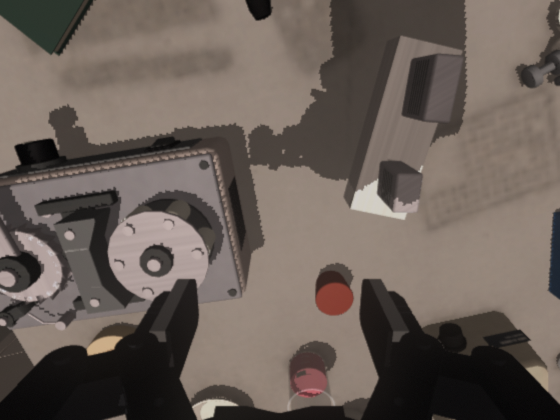

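```bash
python3 -m handwheel '[{"dx":0.16,"dy":0.86,"dz":0.6,"ax":0.025,"ay":0.069,"az":0},{"dx":0.16,"dy":0.86,"dz":0.6,"ax":0,"ay":0,"az":0},{"dx":0.16,"dy":0.86,"dz":0.6,"ax":0,"ay":0,"az":0},{"dx":0.16,"dy":0.86,"dz":0,"ax":0,"ay":0,"az":0},{"dx":0,"dy":0,"dz":0,"ax":0,"ay":0,"az":0}]' -
python3 look.py w7 0.5215 0.3583 0.064
```

```text
clock: 9.0
eef_pos: [0.5203, 0.3598, 0.12]
tool_rot: [-0.128, 0.992, 0.0, -0.001]
ft_force: [0.3, 0.0, -0.4]
grip_width: 0.0684
[0.5213 0.3586 0.1205] -165.34091878462905 tilt [-0.0006 -0.0005 -1.    ] 9.05 [ 0.6746 -0.4536 -0.2736] 0.06827562965212342
units [-0.0062 -0.0116  2.261 ]
```

View pics/w7.png

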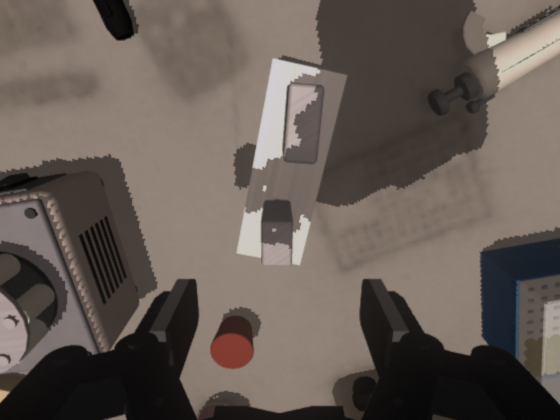

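```bash
python3 -m handwheel '[{"dx":0,"dy":0,"dz":0.8,"ax":0,"ay":0,"az":0},{"dx":0,"dy":0,"dz":0.8,"ax":0,"ay":0,"az":0},{"dx":0,"dy":0,"dz":0.65,"ax":0,"ay":0,"az":0},{"dx":0,"dy":0,"dz":0,"ax":0,"ay":0,"az":0}]' -
python3 -m handwheel '[{"dx":0,"dy":0,"dz":0,"ax":0,"ay":0,"az":0},{"dx":0,"dy":0,"dz":0,"ax":0,"ay":0,"az":0},{"dx":0,"dy":0,"dz":0,"ax":0,"ay":0,"az":0},{"dx":0,"dy":0,"dz":0,"ax":0,"ay":0,"az":0},{"dx":0,"dy":0,"dz":0,"ax":0,"ay":0,"az":0},{"dx":0,"dy":0,"dz":0,"ax":0,"ay":0,"az":0}]' -1
python3 look.py w8
```

```text
clock: 9.45
eef_pos: [0.5211, 0.3551, 0.0621]
tool_rot: [-0.126, 0.992, -0.001, -0.002]
ft_force: [-0.8, 0.3, -0.6]
grip_width: 0.0682
clock: 10.05
eef_pos: [0.5232, 0.3573, 0.0657]
tool_rot: [-0.127, 0.992, 0.0, 0.001]
ft_force: [0.1, -0.2, 6.0]
grip_width: 0.0152
[0.5232 0.3573 0.0657] -165.4615381095963 tilt [ 0.0015  0.0009 -1.    ] 10.1 [-0.4525 -0.5523  5.9902] 0.015071050255599875
```

View pics/w8.png

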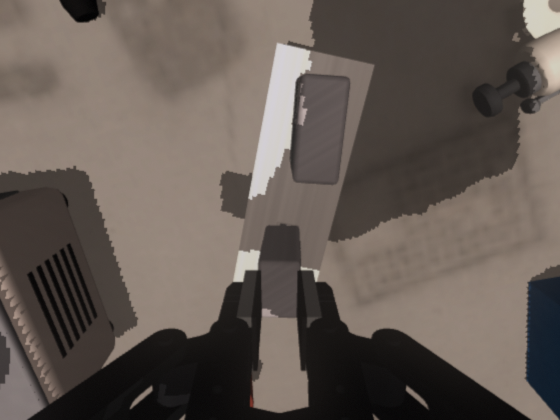

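```bash
python3 -m handwheel '[{"dx":0,"dy":0,"dz":-0.3,"ax":0,"ay":0,"az":0},{"dx":0,"dy":0,"dz":-0.6,"ax":0,"ay":0,"az":0},{"dx":0,"dy":0,"dz":-0.8,"ax":0,"ay":0,"az":0},{"dx":0,"dy":0,"dz":-0.8,"ax":0,"ay":0,"az":0},{"dx":0,"dy":0,"dz":-0.8,"ax":0,"ay":0,"az":0},{"dx":0,"dy":0,"dz":-0.8,"ax":0,"ay":0,"az":0},{"dx":0,"dy":0,"dz":-0.8,"ax":0,"ay":0,"az":0},{"dx":0,"dy":0,"dz":0,"ax":0,"ay":0,"az":0}]' -1
python3 look.py w9 0.6099 0.1775 0.2
```

```text
clock: 10.9
eef_pos: [0.5238, 0.3576, 0.1898]
tool_rot: [-0.126, 0.992, 0.001, 0.002]
ft_force: [0.1, 0.3, -1.0]
grip_width: 0.0149
[0.5231 0.3571 0.1878] -165.466814102334 tilt [ 0.0013  0.0008 -1.    ] 10.95 [ 0.6693  0.049  -1.6002] 0.015559267911929565
units [-1.5587 -7.8271 -0.4891]
```

View pics/w9.png

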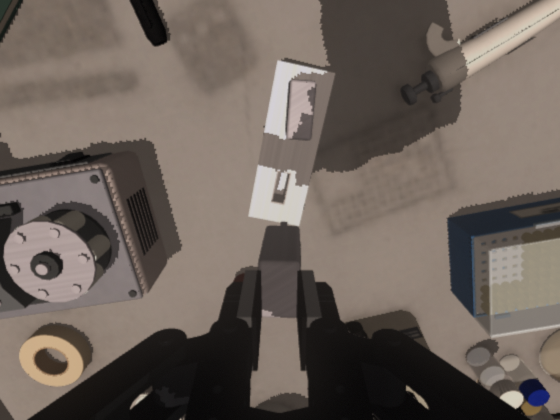

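```bash
python3 - <<'E'
import cv2
b=cv2.imread('pics/w9.png')
cv2.imwrite('pics/w9z.png',cv2.convertScaleAbs(cv2.resize(b[215:330,220:340],None,fx=5,fy=5,interpolation=cv2.INTER_CUBIC),alpha=1.8))
E
```

```text
(no output)
```

View pics/w9z.png

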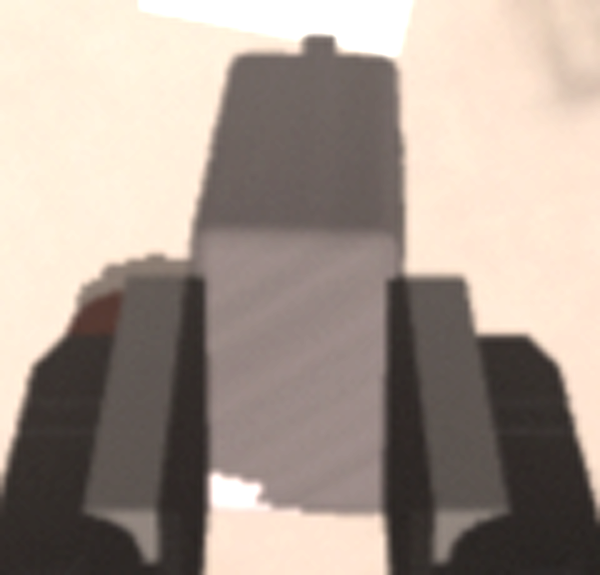

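```bash
cat > fit.py <<'E'
from h import *
import pickle
from scipy.optimize import least_squares
np.set_printoptions(precision=4,suppress=True)
W,o=pickle.load(open('w9.pkl','rb'))
T=R.from_quat(o['tool_rot']).as_matrix();t=np.array(o['eef_pos'])
t=T.T@0+t
# use nominal cam in tool for robustness
print('cam in tool',T.T@(np.array(W['eye'])-t))
f=lambda u,v:np.array([(u+.5)/5-.5+220,(v+.5)/5-.5+215])
w,th,h=.014,.009,.0225   # tool x out, gauge up = -tool z
obj=np.array([[w,-th,h],[w,th,h],[w,-th,-h],[w,th,-h],[-w,-th,h],[-w,th,h],[.0055,-.002,-h-.024],[.0055,.002,-h-.024]])
# object: x->tool x, y->tool y, z(up)->-tool z
img=np.array([f(197,231),f(403,233),f(231,57),f(399,57),f(209,508),f(387,511),f(304,37),f(337,37)])
wt=np.array([1,1,1,1,1,1,.3,.3])[:,None]
def pts(q):
    M=R.from_rotvec(q[3:]).as_matrix(); X=obj*[1,1,-1]
    return (X@M.T+q[:3])@T.T+t
def res(q): return ((proj(W,pts(q))-img)*wt).ravel()
s=least_squares(res,[0,0,-.0,0,0,0]); print('offset tool mm',s.x[:3]*1e3,'rot',s.x[3:]); print((res(s.x).reshape(-1,2)))
E
python3 fit.py
```

```text
Traceback (most recent call last):
  File "fit.py", line 7, in <module>
    t=T.T@0+t
      ~~~^~
ValueError: matmul: Input operand 1 does not have enough dimensions (has 0, gufunc core with signature (n?,k),(k,m?)->(n?,m?) requires 1)
```

```bash
sed -i '/T.T@0/d' fit.py; python3 fit.py
```

```text
cam in tool [ 0.083  -0.0001 -0.1547]
offset tool mm [-3.2352  1.3814 14.6596] rot [-0.0421 -0.0043  0.0014]
[[ 0.024   0.209 ]
 [-0.2695  0.572 ]
 [ 0.5498 -0.5315]
 [-0.6349 -0.0444]
 [-1.4183 -0.5475]
 [ 1.7531 -0.209 ]
 [ 0.0092  0.9083]
 [-0.0481  0.9371]]
```

```bash
python3 -m handwheel '[{"dx":-0.15,"dy":-0.5,"dz":-0.2,"ax":0,"ay":0,"az":0},{"dx":-0.17,"dy":-0.93,"dz":-0.2,"ax":0,"ay":0,"az":0},{"dx":-0.17,"dy":-0.93,"dz":0,"ax":0,"ay":0,"az":0},{"dx":-0.17,"dy":-0.93,"dz":0,"ax":0,"ay":0,"az":0},{"dx":-0.17,"dy":-0.93,"dz":0,"ax":0,"ay":0,"az":0},{"dx":-0.17,"dy":-0.93,"dz":0,"ax":0,"ay":0,"az":0},{"dx":-0.17,"dy":-0.93,"dz":0,"ax":0,"ay":0,"az":0},{"dx":-0.17,"dy":-0.93,"dz":0,"ax":0,"ay":0,"az":0},{"dx":-0.1,"dy":-0.89,"dz":0,"ax":0,"ay":0,"az":0},{"dx":0,"dy":0,"dz":0,"ax":0,"ay":0,"az":-0.54},{"dx":0,"dy":0,"dz":0,"ax":0,"ay":0,"az":-0.54},{"dx":0,"dy":0,"dz":0,"ax":0,"ay":0,"az":0}]' -1
python3 look.py w10 0.6099 0.1775 0.2
python3 - <<'E'
import cv2
b=cv2.imread('pics/w10.png')
cv2.imwrite('pics/w10z.png',cv2.convertScaleAbs(cv2.resize(b[150:330,180:380],None,fx=3.3,fy=3.3,interpolation=cv2.INTER_CUBIC),alpha=1.5))
E
```

```text
clock: 12.15
eef_pos: [0.6064, 0.173, 0.195]
tool_rot: [-0.206, 0.979, -0.001, -0.002]
ft_force: [-0.8, -0.0, -1.3]
grip_width: 0.0152
[0.6064 0.1734 0.1952] -156.3275217316359 tilt [-0.0036 -0.0017 -1.    ] 12.2 [ 0.121   0.0767 -0.2583] 0.014967061223146201
units [-0.194   0.0927 -0.1912]
```

View pics/w10z.png

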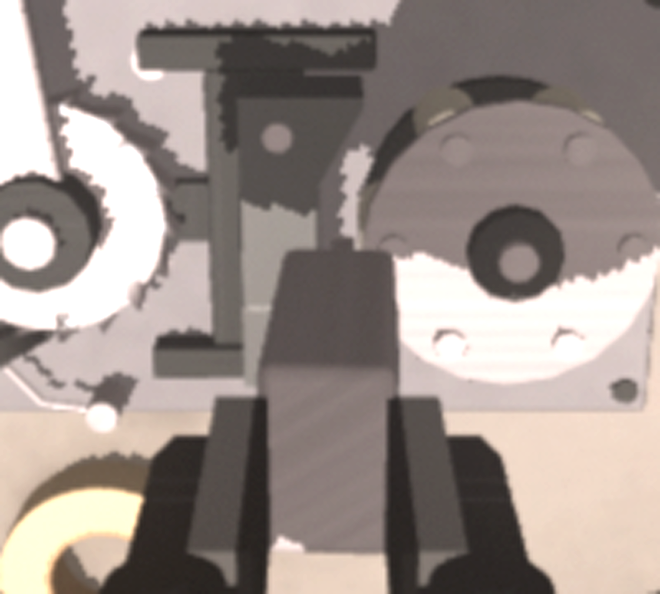

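```bash
cat >> fit.py <<'E'
for zc in (.007,.0092,.012):
    r2=lambda q: res(np.r_[q[:2],zc,q[2:]])
    s=least_squares(r2,[0,0,0,0,0]); print(zc,s.x[:2]*1e3,s.x[2:],s.cost)
    g=lambda q: res(np.r_[q[:2],zc,q[2],0,0]); s=least_squares(g,[0,0,0]); print('  noPitch',s.x,s.cost)
E
python3 fit.py
python3 - <<'E'
import cv2
b=cv2.imread('pics/w10.png')
cv2.imwrite('pics/w10y.png',cv2.convertScaleAbs(cv2.resize(b[200:330,220:340],None,fx=5,fy=5,interpolation=cv2.INTER_CUBIC)[:600],alpha=2.2))
E
```

```text
cam in tool [ 0.083  -0.0001 -0.1547]
offset tool mm [-3.2352  1.3814 14.6596] rot [-0.0421 -0.0043  0.0014]
[[ 0.024   0.209 ]
 [-0.2695  0.572 ]
 [ 0.5498 -0.5315]
 [-0.6349 -0.0444]
 [-1.4183 -0.5475]
 [ 1.7531 -0.209 ]
 [ 0.0092  0.9083]
 [-0.0481  0.9371]]
0.007 [0.5116 1.3198] [-0.0412 -0.026   0.0017] 14.969420209319502
  noPitch [ 0.0008  0.0013 -0.0419] 18.126197421665523
0.0092 [-0.564   1.3374] [-0.0414 -0.0197  0.0016] 9.563053495042928
  noPitch [-0.0004  0.0014 -0.0421] 11.341061860252031
0.012 [-1.9336  1.3599] [-0.0418 -0.0117  0.0015] 5.493662154594887
  noPitch [-0.0018  0.0014 -0.0423] 6.115287563541384
```

View pics/w10y.png

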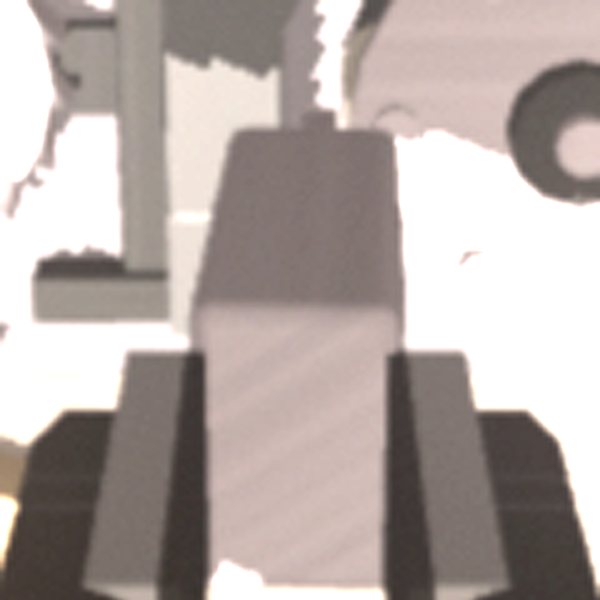

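```bash
python3 - <<'E'
from h import *
import pickle
np.set_printoptions(precision=1,suppress=True)
W,o=pickle.load(open('w10.pkl','rb'))
P=np.array([[.5949,.2104,.1179],[.6364,.1169,.1051],[.6365,.1756,.1097],[.6228,.1783,.108],[.6099,.1775,.109]])
print((proj(W,P)-[180,150])*3.3)
E
```

```text
[[517.8 260.1]
 [ 26.2 240.7]
 [280.1 351.8]
 [317.2 299.3]
 [338.4 247.4]]
```

```bash
python3 -m handwheel '[{"dx":-0.17,"dy":0.085,"dz":0,"ax":0,"ay":0,"az":0},{"dx":0,"dy":0,"dz":0.2,"ax":0.25,"ay":0,"az":0},{"dx":0,"dy":0,"dz":0.4,"ax":0,"ay":0,"az":0},{"dx":0,"dy":0,"dz":0.2,"ax":0,"ay":0,"az":0},{"dx":0,"dy":0,"dz":0,"ax":0,"ay":0,"az":0},{"dx":0,"dy":0,"dz":0,"ax":0,"ay":0,"az":0}]' -1
python3 look.py w11 0.6099 0.1775 0.139
python3 - <<'E'
import cv2
b=cv2.imread('pics/w11.png')
cv2.imwrite('pics/w11y.png',cv2.convertScaleAbs(cv2.resize(b[200:330,200:360],None,fx=5,fy=4.6,interpolation=cv2.INTER_CUBIC)[:600],alpha=1.6))
from h import *;import pickle
W,o=pickle.load(open('w11.pkl','rb'))
print(proj(W,np.array([[.5949,.2104,.1179],[.6099,.1775,.109]])))
E
```

```text
clock: 12.8
eef_pos: [0.61, 0.1775, 0.1764]
tool_rot: [-0.206, 0.978, -0.019, 0.003]
ft_force: [0.2, -0.7, -0.9]
grip_width: 0.0151
[0.6103 0.1776 0.1768] -156.20749994186656 tilt [ 0.0143 -0.0348 -0.9993] 12.85 [-0.4695 -0.3143 -0.4544] 0.015050522407772436
units [0.0142 0.0602 1.5103]
[[341.43765976 232.43599863]
 [282.63037306 227.24886692]]
```

View pics/w11y.png

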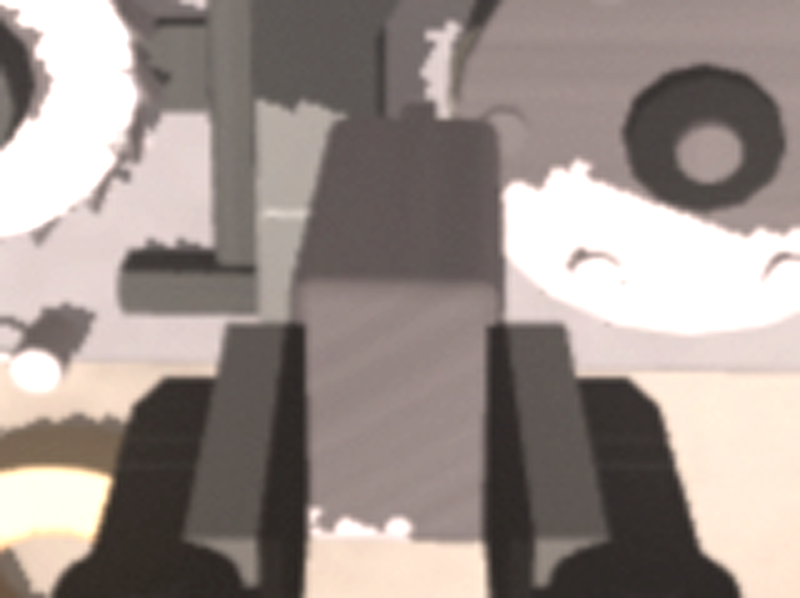

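```bash
python3 -m handwheel '[{"dx":0,"dy":0.01,"dz":0.25,"ax":0,"ay":0,"az":0},{"dx":0,"dy":0.01,"dz":0.3,"ax":0,"ay":0,"az":0},{"dx":0,"dy":0.01,"dz":0.25,"ax":0,"ay":0,"az":0},{"dx":0,"dy":0,"dz":0,"ax":0,"ay":0,"az":0}]' -1
python3 look.py w12 0.6099 0.1775 0.139
python3 - <<'E'
import cv2
b=cv2.imread('pics/w12.png')
cv2.imwrite('pics/w12y.png',cv2.convertScaleAbs(cv2.resize(b[200:330,200:360],None,fx=5,fy=4.6,interpolation=cv2.INTER_CUBIC)[:600],alpha=1.6))
E
```

```text
clock: 13.25
eef_pos: [0.6091, 0.1774, 0.1549]
tool_rot: [-0.206, 0.978, -0.019, 0.002]
ft_force: [-0.9, -0.2, -1.6]
grip_width: 0.0154
[0.6095 0.1775 0.1556] -156.1867679134348 tilt [ 0.0123 -0.0355 -0.9993] 13.3 [ 0.4754 -0.3461 -0.9406] 0.015246341618792462
units [-0.0174  0.0179  0.6654]
```

View pics/w12y.png

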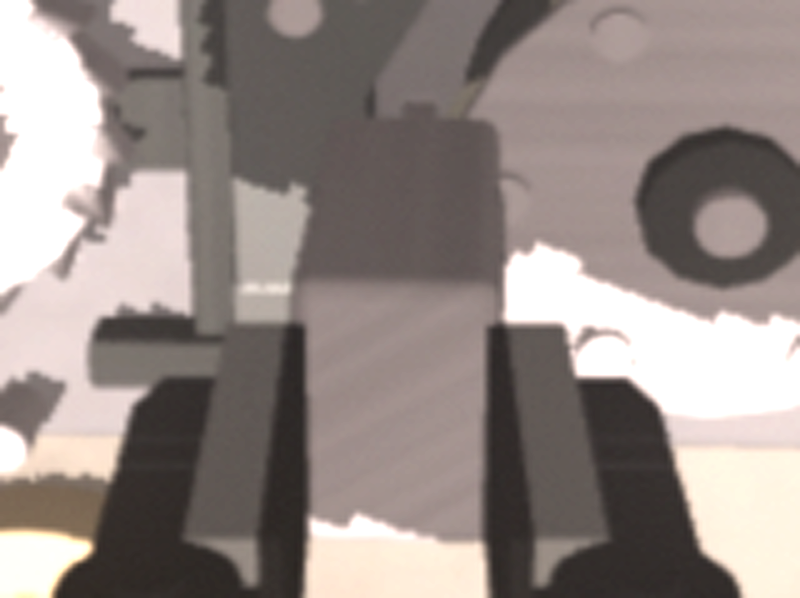

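```bash
python3 -m handwheel '[{"dx":0,"dy":0.01,"dz":0.2,"ax":0,"ay":0,"az":0},{"dx":0,"dy":0.01,"dz":0.2,"ax":0,"ay":0,"az":0},{"dx":0,"dy":0,"dz":0.12,"ax":0,"ay":0,"az":0},{"dx":0,"dy":0,"dz":0,"ax":0,"ay":0,"az":0},{"dx":0,"dy":0,"dz":0,"ax":0,"ay":0,"az":0}]' -1; python3 look.py w13 0.6099 0.1775 0.139
```

```text
clock: 13.8
eef_pos: [0.6101, 0.1777, 0.1436]
tool_rot: [-0.206, 0.978, -0.019, 0.003]
ft_force: [-0.2, 0.6, -0.9]
grip_width: 0.0156
[0.6102 0.1777 0.1438] -156.18605696263802 tilt [ 0.0145 -0.0349 -0.9993] 13.85 [ 0.2369 -0.27   -1.7031] 0.015438767934551175
units [0.0146 0.0037 0.1921]
```

View pics/w13.png

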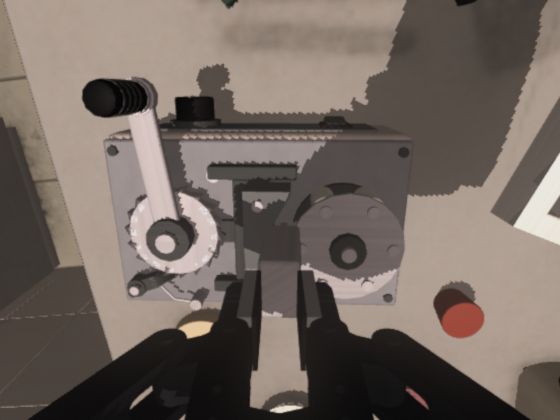

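```bash
python3 -m handwheel '[{"dx":0,"dy":0,"dz":0.08,"ax":0,"ay":0,"az":0},{"dx":0,"dy":0,"dz":0,"ax":0,"ay":0,"az":0},{"dx":0,"dy":0,"dz":0,"ax":0,"ay":0,"az":0}]' -1;  python3 -m handwheel '[{"dx":0,"dy":0,"dz":0.06,"ax":0,"ay":0,"az":0},{"dx":0,"dy":0,"dz":0,"ax":0,"ay":0,"az":0}]' -1
```

```text
clock: 14.15
eef_pos: [0.6101, 0.1776, 0.1417]
tool_rot: [-0.206, 0.978, -0.019, 0.003]
ft_force: [0.4, 0.0, -1.2]
grip_width: 0.0153
clock: 14.35
eef_pos: [0.6103, 0.1776, 0.1405]
tool_rot: [-0.206, 0.978, -0.019, 0.004]
ft_force: [-0.5, -0.4, 0.5]
grip_width: 0.0151
```

```bash
python3 -m handwheel '[{"dx":0,"dy":0,"dz":0.06,"ax":0,"ay":0,"az":0},{"dx":0,"dy":0,"dz":0,"ax":0,"ay":0,"az":0}]' -1;  python3 -m handwheel '[{"dx":0,"dy":0,"dz":0.04,"ax":0,"ay":0,"az":0},{"dx":0,"dy":0,"dz":0,"ax":0,"ay":0,"az":0}]' -1
```

```text
clock: 14.55
eef_pos: [0.6107, 0.1776, 0.1404]
tool_rot: [-0.206, 0.978, -0.019, 0.004]
ft_force: [-2.1, -1.1, 6.2]
grip_width: 0.0149
clock: 14.75
eef_pos: [0.6109, 0.1776, 0.1403]
tool_rot: [-0.206, 0.978, -0.019, 0.005]
ft_force: [-2.9, -0.9, 8.4]
grip_width: 0.0149
```

```bash
python3 -m handwheel '[{"dx":0,"dy":0,"dz":0,"ax":0,"ay":0,"az":0},{"dx":0,"dy":0,"dz":0,"ax":0,"ay":0,"az":0},{"dx":0,"dy":0,"dz":0,"ax":0,"ay":0,"az":0},{"dx":0,"dy":0,"dz":0,"ax":0,"ay":0,"az":0},{"dx":0,"dy":0,"dz":0,"ax":0,"ay":0,"az":0}]' -0.2;  python3 look.py w14
python3 - <<'E'
import cv2
b=cv2.imread('pics/w14.png')
cv2.imwrite('pics/w14y.png',cv2.convertScaleAbs(cv2.resize(b[200:330,200:360],None,fx=5,fy=4.6,interpolation=cv2.INTER_CUBIC)[:600],alpha=1.8))
E
```

```text
clock: 15.25
eef_pos: [0.61, 0.1775, 0.1373]
tool_rot: [-0.206, 0.978, -0.019, 0.003]
ft_force: [-0.3, -0.2, -0.5]
grip_width: 0.0342
[0.6101 0.1775 0.1374] -156.18067528887462 tilt [ 0.0138 -0.0351 -0.9993] 15.3 [-0.4237 -0.543   0.5007] 0.03391592912147597
```

View pics/w14y.png

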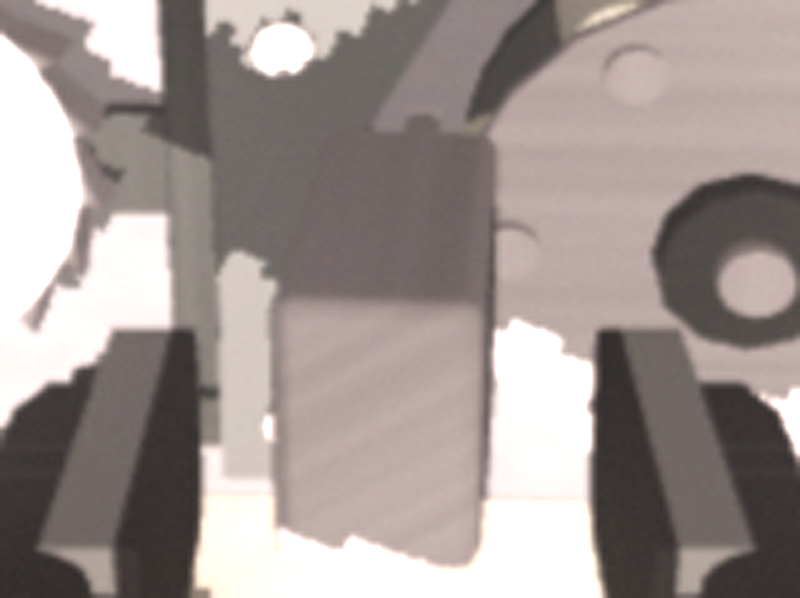

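```bash
python3 -m handwheel '[{"dx":0,"dy":-0.02,"dz":-0.4,"ax":0,"ay":0,"az":0},{"dx":0,"dy":-0.03,"dz":-0.8,"ax":0,"ay":0,"az":0},{"dx":0,"dy":-0.03,"dz":-0.8,"ax":0,"ay":0,"az":0},{"dx":0,"dy":0,"dz":-0.3,"ax":-0.25,"ay":0,"az":0},{"dx":0,"dy":0,"dz":0,"ax":0,"ay":0,"az":0},{"dx":0,"dy":0,"dz":0,"ax":0,"ay":0,"az":0}]' -0.2;  python3 look.py w15 0.5678 0.0749 0.19
python3 - <<'E'
import cv2
b=cv2.imread('pics/w15.png')
cv2.imwrite('pics/w15y.png',cv2.convertScaleAbs(cv2.resize(b[130:330,180:380],None,fx=4,fy=3,interpolation=cv2.INTER_CUBIC)[:600],alpha=1.8))
E
```

```text
clock: 15.9
eef_pos: [0.6103, 0.1775, 0.1955]
tool_rot: [-0.206, 0.979, -0.0, -0.0]
ft_force: [0.3, 0.3, -0.3]
grip_width: 0.0344
[0.6099 0.1776 0.1948] -156.19213896312326 tilt [-0.0014 -0.0013 -1.    ] 15.95 [ 0.6828 -0.5213  0.1484] 0.03392593419150671
units [ 3.1987 -3.0773  0.1996]
```

View pics/w15y.png

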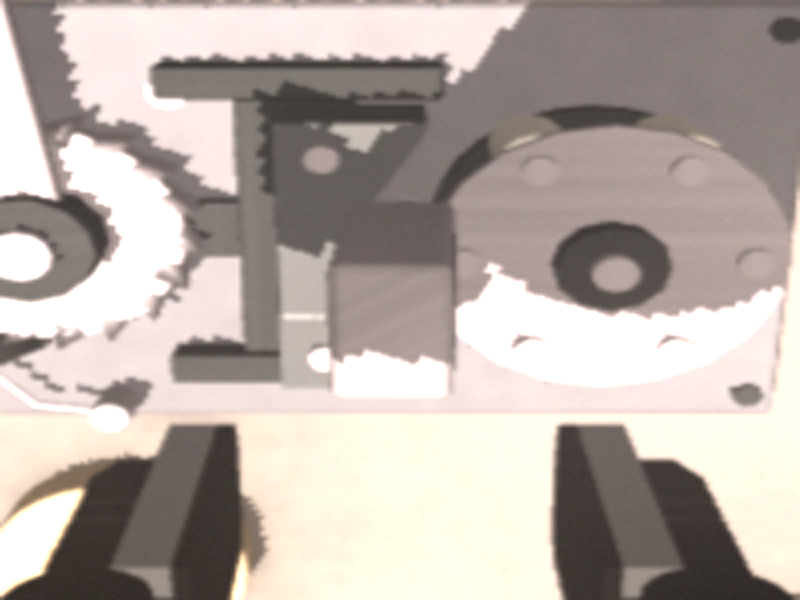

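View pics/w15.png

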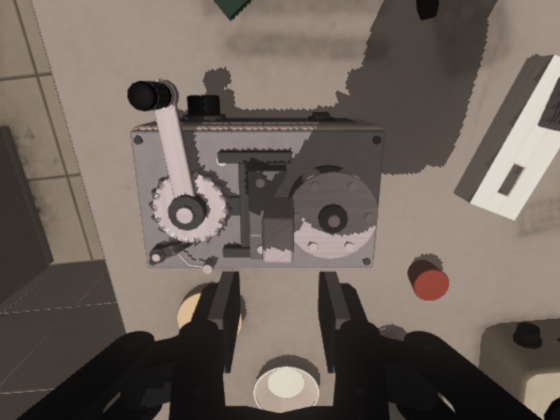

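```bash
python3 - <<'E'
from h import *
import pickle
np.set_printoptions(precision=4,suppress=True)
W,o=pickle.load(open('w15.pkl','rb'))
f=lambda u,v:((u+.5)/4-.5+180,(v+.5)/3-.5+130)
g=np.array([.6099,.1775]);xp=np.array([.915,.4035]);yp=np.array([-.4035,.915])
for nm,q,z in (('t1',(332,266),.154),('t2',(450,265),.154),('t3',(452,396),.154),('t4',(332,396),.154),('b1',(344,203),.109),('b2',(453,203),.109),('boss',(616,273),.118)):
    X=atz(W,f(*q),z)[:2]-g; print(nm,'pump x,y mm',X@xp*1e3,X@yp*1e3)
# knob: top
K=proj(W,[[.5678,.0749,.137]]);print(K, proj(W,[[.5678,.0749,.118]]))
E
```

```text
t1 pump x,y mm -14.748490867079461 -9.19019014484663
t2 pump x,y mm -14.934443121364259 7.266206470046251
t3 pump x,y mm 11.947207904575174 7.854710858495592
t4 pump x,y mm 11.934394777230445 -9.577482108815111
b1 pump x,y mm -13.95540819535601 -9.021293153750332
b2 pump x,y mm -13.943574194485812 9.345471234380037
boss pump x,y mm -0.4456008271236512 36.178214829630015
[[137.9192  95.2177]] [[149.4649  94.7237]]
```

```bash
python3 - <<'E'
import cv2
b=cv2.imread('pics/w15.png')
cv2.imwrite('pics/w15k.png',cv2.convertScaleAbs(cv2.resize(b[65:125,110:200],None,fx=8,fy=8,interpolation=cv2.INTER_CUBIC)[:600],alpha=2.5))
E
```

```text
(no output)
```

View pics/w15k.png

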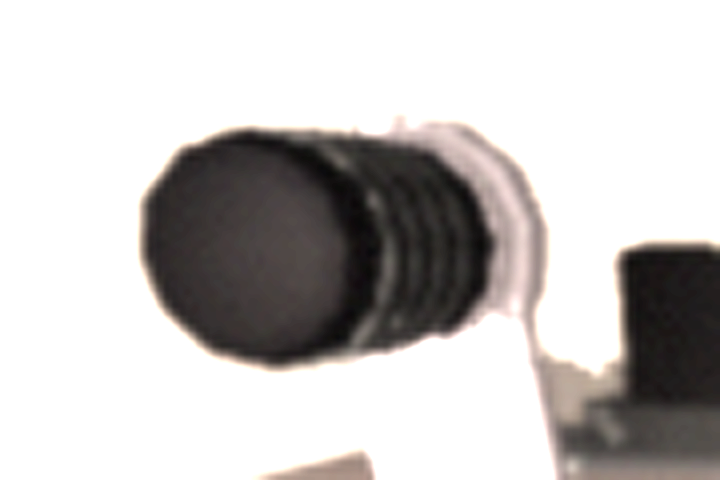

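```bash
python3 - <<'E'
from m3 import *
W,o=pickle.load(open('w15.pkl','rb'))
f=lambda c,r,u,v:((u+.5)/6-.5+c,(v+.5)/6-.5+r)
a=f(390,140,237,226);b=f(380,230,207,226);c=((245.5)/8-.5+110,(245.5)/8-.5+65)
X,e=tri([(W3,a),(W4,b),(W,c)]);print(X,np.round(e,1))
X=X[:2]
for (w,u) in ((W3,a),(W4,b),(W,c)): print(atz(w,u,.137)[:2])
h=np.array([.6364,.1169])
# hub refinement from w15: zoom (20,257)
print('hub',atz(W,((20.5)/4-.5+180,257.5/3-.5+130),.105))
T=R.from_quat(o['tool_rot']).as_matrix()
for k in ([.567,.076],): print(T.T@(np.r_[k,.124]-o['eef_pos'])/.025)
E
```

```text
[0.5678 0.0748 0.1325] [[ 0.1 -0. ]
 [ 0.2  0. ]
 [ 0.4 -0.1]]
[0.5679 0.077 ]
[0.5691 0.0776]
[0.5673 0.076 ]
hub [0.6366 0.1174 0.105 ]
[ 3.2054 -3.0226  2.8396]
```

```bash
python3 -m handwheel '[{"dx":0.79,"dy":-0.76,"dz":0,"ax":0,"ay":0,"az":0},{"dx":0.79,"dy":-0.76,"dz":0,"ax":0,"ay":0,"az":0},{"dx":0.79,"dy":-0.76,"dz":0,"ax":0,"ay":0,"az":0},{"dx":0.8,"dy":-0.77,"dz":0,"ax":0,"ay":0,"az":0},{"dx":0,"dy":0,"dz":0,"ax":0,"ay":0,"az":0},{"dx":0,"dy":0,"dz":0,"ax":0,"ay":0,"az":0}]' 0;  python3 look.py w16 0.568 0.0757 0.124
```

```text
clock: 16.55
eef_pos: [0.5681, 0.0757, 0.1949]
tool_rot: [-0.206, 0.979, -0.0, -0.001]
ft_force: [0.1, 0.3, 0.8]
grip_width: 0.0424
[0.5684 0.0763 0.1949] -156.17528858234016 tilt [-0.0013 -0.0005 -1.    ] 16.6 [0.0511 0.0149 0.1662] 0.042235525955104616
units [ 0.0208 -0.0169  2.8371]
```

View pics/w16.png

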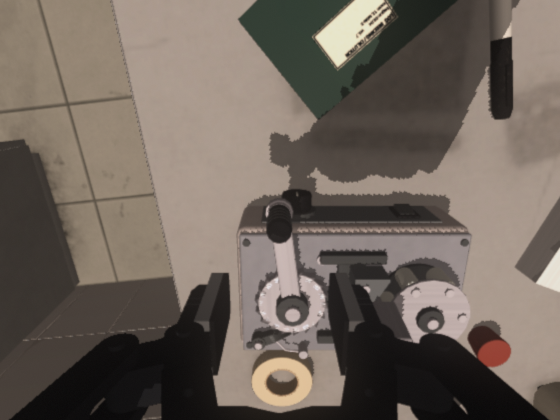

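```bash
python3 -m handwheel '[{"dx":0,"dy":0,"dz":0.7,"ax":0,"ay":0,"az":0},{"dx":0,"dy":0,"dz":0.8,"ax":0,"ay":0,"az":0},{"dx":0,"dy":0,"dz":0.8,"ax":0,"ay":0,"az":0},{"dx":0,"dy":0,"dz":0.45,"ax":0,"ay":0,"az":0},{"dx":0,"dy":0,"dz":0,"ax":0,"ay":0,"az":0}]' 0;  python3 look.py w17 0.568 0.0757 0.124
```

```text
clock: 17.1
eef_pos: [0.5671, 0.0766, 0.1243]
tool_rot: [-0.207, 0.978, -0.0, -0.003]
ft_force: [-0.5, -1.0, -0.2]
grip_width: 0.0427
[0.568  0.0765 0.1257] -156.12339020375776 tilt [-0.0028 -0.0008 -1.    ] 17.15 [-0.3815 -0.4941  0.1341] 0.04261038458244821
units [ 0.0137 -0.0303  0.0699]
```

View pics/w17.png

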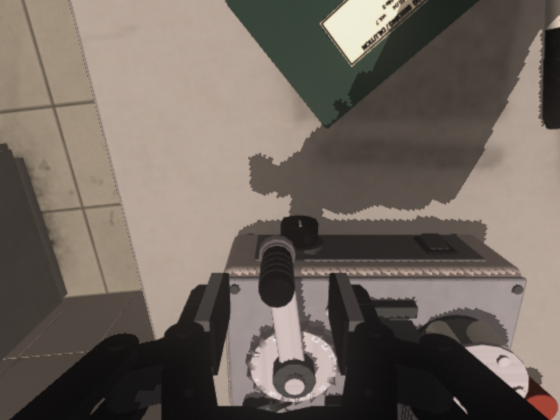

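```bash
python3 -m handwheel '[{"dx":0,"dy":0,"dz":0,"ax":0,"ay":0,"az":0},{"dx":0,"dy":0,"dz":0,"ax":0,"ay":0,"az":0},{"dx":0,"dy":0,"dz":0,"ax":0,"ay":0,"az":0},{"dx":0,"dy":0,"dz":0,"ax":0,"ay":0,"az":0},{"dx":0,"dy":0,"dz":0,"ax":0,"ay":0,"az":0},{"dx":0,"dy":0,"dz":0,"ax":0,"ay":0,"az":0}]' -1;  python3 look.py w18 0.568 0.0757 0.124
```

```text
clock: 17.75
eef_pos: [0.5688, 0.0759, 0.1272]
tool_rot: [-0.206, 0.978, -0.0, 0.0]
ft_force: [-0.1, -0.1, 3.0]
grip_width: -0.0003
[0.5688 0.0759 0.1272] -156.18840783323492 tilt [ 0.0003 -0.0005 -1.    ] 17.8 [0.2081 0.1368 3.3481] 8.844664345195109e-05
units [0.0328 0.0066 0.1273]
```

View pics/w18.png

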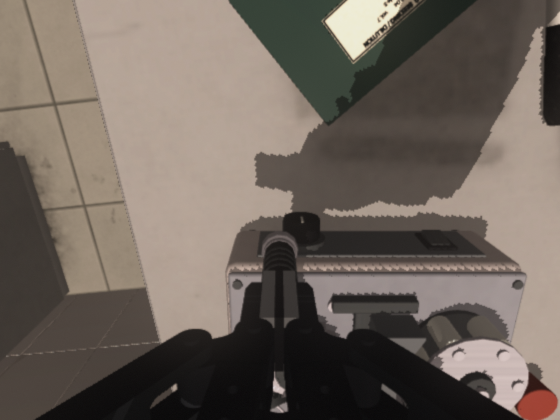

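```bash
python3 - <<'E'
import cv2
b=cv2.imread('pics/w18.png');a=cv2.imread('pics/w17.png')
f=lambda b:cv2.convertScaleAbs(cv2.resize(b[220:340,230:330],None,fx=4,fy=5,interpolation=cv2.INTER_CUBIC)[:600],alpha=3)
cv2.imwrite('pics/w18k.png',cv2.hconcat([f(a),f(b)]))
E
```

```text
(no output)
```

View pics/w18k.png

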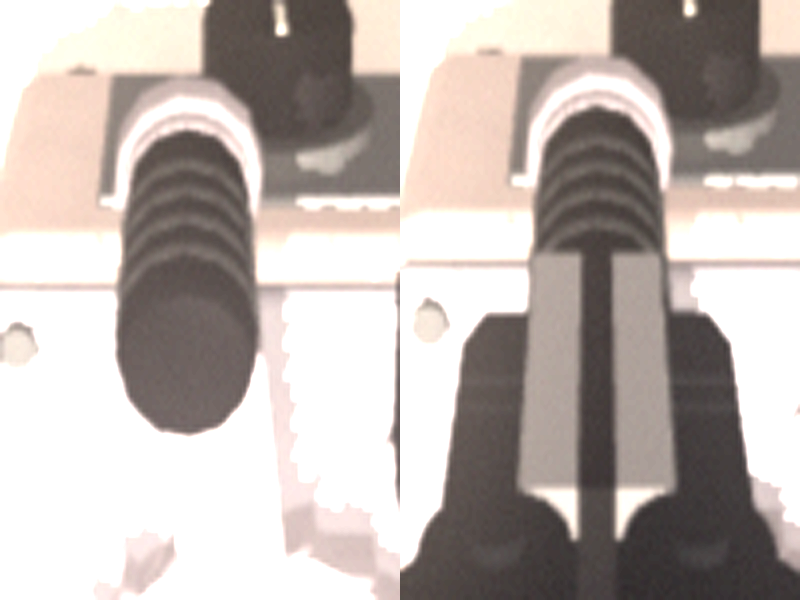

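```bash
python3 - <<'E'
from h import *
S=snap('scene','s18');P=snap('top','t18')
a=cv2.imread('pics/s18.png');b=cv2.imread('pics/t18.png')
g=lambda im,r,c,h,w,s:cv2.convertScaleAbs(cv2.resize(im[r:r+h,c:c+w],None,fx=s,fy=s,interpolation=cv2.INTER_CUBIC),alpha=1.8)
cv2.imwrite('pics/st18.png',cv2.hconcat([g(a,90,210,120,80,5),g(b,110,270,120,80,5)]))
print(proj(S,[[.568,.076,.118]])-[210,90],proj(P,[[.568,.076,.118]])-[270,110])
o=bot.get_obs();print(o['grip_width'],o['clock'])
E
```

```text
[[75.77204925 60.81510856]] [[68.72958095 74.98448256]]
1.1107876067725775e-05 17.9
```

View pics/st18.png

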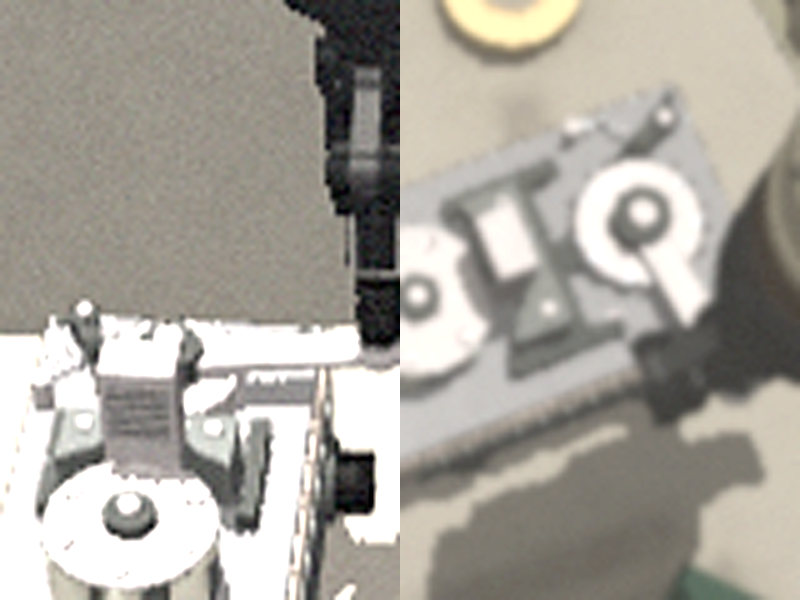

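```bash
python3 - <<'E'
import cv2
a=cv2.imread('pics/s18.png')
cv2.imwrite('pics/s18z.png',cv2.convertScaleAbs(cv2.resize(a[60:180,220:360],None,fx=5.5,fy=5,interpolation=cv2.INTER_CUBIC),alpha=2.2))
E
```

```text
(no output)
```

View pics/s18z.png

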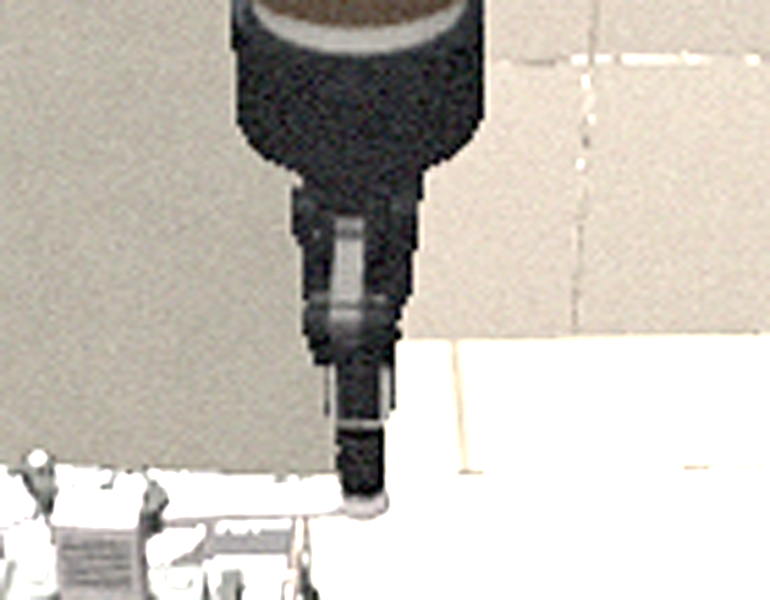

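```bash
python3 - <<'E'
from h import *
S=bot.camera('scene')
for z in (.099,.108,.118,.127,.137,.146): 
    u=proj(S,[[.5688,.0759,z]])[0]; print(z,u,(u-[220,60])*[5.5,5])
E
```

```text
0.099 [285.45785166 158.24381229] [360.01818415 491.21906143]
0.108 [285.44149337 154.67386987] [359.92821354 473.36934936]
0.118 [285.42306952 150.65315155] [359.82688235 453.26575774]
0.127 [285.40626036 146.98481541] [359.73443199 434.92407703]
0.137 [285.38732519 142.85251007] [359.63028856 414.26255033]
0.146 [285.37004627 139.08165556] [359.53525451 395.40827778]
```

```bash
python3 - <<'E'
import cv2
a=cv2.imread('pics/w17.png')
cv2.imwrite('pics/w17f.png',cv2.convertScaleAbs(cv2.resize(a[230:420,140:420],None,fx=2.8,fy=3,interpolation=cv2.INTER_CUBIC),alpha=3.5))
E
```

```text
(no output)
```

View pics/w17f.png

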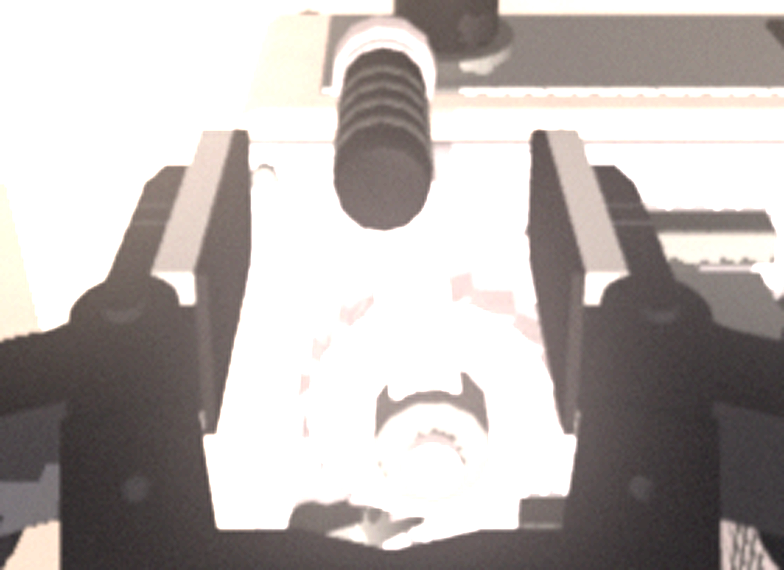

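```bash
python3 -m handwheel '[{"dx":0,"dy":0,"dz":-0.1,"ax":0,"ay":0,"az":0},{"dx":0,"dy":0,"dz":0,"ax":0,"ay":0,"az":0},{"dx":0,"dy":0,"dz":0,"ax":0,"ay":0,"az":0},{"dx":0,"dy":0,"dz":0,"ax":0,"ay":0,"az":0},{"dx":0,"dy":0,"dz":0,"ax":0,"ay":0,"az":0}]' 0;  python3 look.py w19 0.568 0.0757 0.0945
```

```text
clock: 18.45
eef_pos: [0.5682, 0.0759, 0.1288]
tool_rot: [-0.206, 0.978, -0.0, -0.001]
ft_force: [-0.7, -0.3, 0.4]
grip_width: 0.043
[0.5682 0.0759 0.1288] -156.18295290085928 tilt [-0.0014 -0.0007 -1.    ] 18.5 [-0.357  -0.3434 -0.8219] 0.04265859042751168
units [ 0.0097 -0.0034  1.3728]
```

```bash
python3 -m handwheel '[{"dx":0,"dy":0,"dz":0.4,"ax":0,"ay":0,"az":0},{"dx":0,"dy":0,"dz":0.4,"ax":0,"ay":0,"az":0},{"dx":0,"dy":0,"dz":0.2,"ax":0,"ay":0,"az":0},{"dx":0,"dy":0,"dz":0,"ax":0,"ay":0,"az":0}]' 0;  python3 look.py w20 0.568 0.0757 0.0945
python3 - <<'E'
from h import *
S=snap('scene','s20'); a=cv2.imread('pics/s20.png');b=cv2.imread('pics/w20.png')
x=cv2.convertScaleAbs(cv2.resize(a[90:180,240:320],None,fx=5,fy=5,interpolation=cv2.INTER_CUBIC),alpha=2.2)
y=cv2.convertScaleAbs(cv2.resize(b[220:370,210:350],None,fx=3,fy=3,interpolation=cv2.INTER_CUBIC),alpha=2.5)
cv2.imwrite('pics/x20.png',cv2.hconcat([x[:450],y[:450,:400]]))
E
```

```text
clock: 18.9
eef_pos: [0.5672, 0.0757, 0.1023]
tool_rot: [-0.206, 0.978, -0.0, -0.002]
ft_force: [-0.3, 0.2, -0.0]
grip_width: 0.0424
[0.5677 0.0758 0.1031] -156.18177084077868 tilt [-0.0028 -0.0009 -1.    ] 18.95 [ 0.3317 -0.6676  0.2388] 0.04269509309052712
units [-0.0096 -0.0087  0.3441]
```

View pics/x20.png

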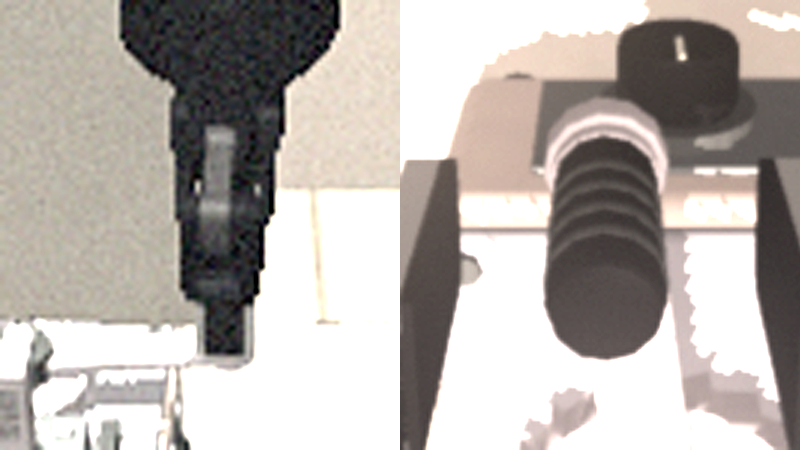

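```bash
python3 - <<'E'
from h import *
S=bot.camera('scene'); print(S['eye'])
for r in (.021,.030):
  for z in (.09,.1,.11,.12,.13): print(r,z,proj(S,[[.5677-.4035*r,.0758+.915*r,z]])[0])
E
```

```text
[0.19607438 0.76118182 0.79104015]
0.021 0.09 [285.12667476 169.34814804]
0.021 0.1 [285.10596522 165.42803472]
0.021 0.11 [285.08495575 161.45114856]
0.021 0.12 [285.06363979 157.41624725]
0.021 0.13 [285.04201059 153.32205198]
0.03 0.09 [284.74359432 172.59528062]
0.03 0.1 [284.71999066 168.67524652]
0.03 0.11 [284.6960431  164.69809931]
0.03 0.12 [284.67174408 160.66258168]
0.03 0.13 [284.64708581 156.56739912]
```

```bash
python3 -m handwheel '[{"dx":0,"dy":0,"dz":0.2,"ax":0,"ay":0,"az":0},{"dx":0,"dy":0,"dz":0,"ax":0,"ay":0,"az":0}]' 0;  python3 -m handwheel '[{"dx":0,"dy":0,"dz":0,"ax":0,"ay":0,"az":0},{"dx":0,"dy":0,"dz":0,"ax":0,"ay":0,"az":0},{"dx":0,"dy":0,"dz":0,"ax":0,"ay":0,"az":0},{"dx":0,"dy":0,"dz":0,"ax":0,"ay":0,"az":0},{"dx":0,"dy":0,"dz":0,"ax":0,"ay":0,"az":0}]' -1; python3 look.py w21 0.568 0.0757 0.0945
python3 - <<'E'
from h import *
b=cv2.imread('pics/w21.png')
cv2.imwrite('pics/x21.png',cv2.convertScaleAbs(cv2.resize(b[220:370,210:350],None,fx=4,fy=4,interpolation=cv2.INTER_CUBIC),alpha=2.5))
E
```

```text
clock: 19.25
eef_pos: [0.5681, 0.0758, 0.0987]
tool_rot: [-0.206, 0.978, -0.0, -0.001]
ft_force: [-0.1, 0.3, 0.1]
grip_width: 0.0426
clock: 19.75
eef_pos: [0.5685, 0.0759, 0.0993]
tool_rot: [-0.206, 0.978, -0.0, -0.0]
ft_force: [-0.2, -0.9, 2.4]
grip_width: 0.0143
[0.5685 0.0759 0.0993] -156.1838214482225 tilt [-0.0006 -0.0006 -1.    ] 19.8 [-0.4715  0.5649  2.0335] 0.014277680094250591
units [0.0199 0.0005 0.1926]
```

View pics/x21.png

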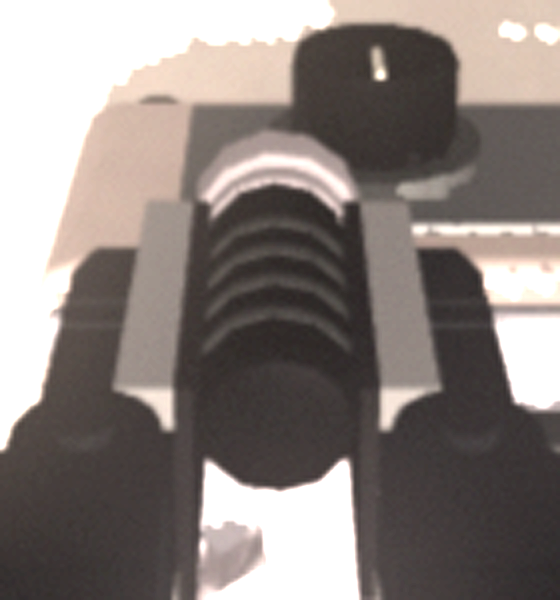

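```bash
cat > arc.py <<'E'
from h import *
import sys
np.set_printoptions(precision=3,suppress=True)
o=bot.get_obs();T=R.from_quat(o['tool_rot']).as_matrix()
ax=np.array([.6365,.1170]);t0=np.radians(211.1)
p=o['eef_pos'][:2];d=p-ax;th=(np.arctan2(d[1],d[0])-t0+np.pi)%(2*np.pi)-np.pi
print('theta',th,'r',np.hypot(*d),'z',o['eef_pos'][2],'F',o['ft_force'],'F tang',o['ft_force'][:2]@[-np.sin(th+t0),np.cos(th+t0)],'rad',o['ft_force'][:2]@[np.cos(th+t0),np.sin(th+t0)],'w',o['grip_width'],o['clock'])
if len(sys.argv)>2:
    end=float(sys.argv[1]);n=int(sys.argv[2]);r=.0798
    prev=p
    for k in range(1,n+1):
        a=t0+th+(end-th)*k/n; q=ax+r*np.array([np.cos(a),np.sin(a)])
        v=T.T@np.r_[q-prev,0]/.025; print(round(a-t0,3),v[:2]); prev=q
E
python3 arc.py 0.3 5
```

```text
theta 0.0007120576236374632 r 0.0794912071335798 z 0.09931503737413012 F [-0.471  0.565  2.034] F tang -0.727364954091128 rad 0.11138766994449428 w 0.014277680094250591 19.8
0.061 [-0.018 -0.19 ]
0.12 [-0.041 -0.187]
0.18 [-0.052 -0.184]
0.24 [-0.063 -0.18 ]
0.3 [-0.074 -0.176]
```

```bash
python3 -m handwheel '[{"dx":-0.02,"dy":-0.19,"dz":0,"ax":0,"ay":0,"az":0},{"dx":-0.04,"dy":-0.187,"dz":0,"ax":0,"ay":0,"az":0},{"dx":-0.052,"dy":-0.184,"dz":0,"ax":0,"ay":0,"az":0},{"dx":-0.063,"dy":-0.18,"dz":0,"ax":0,"ay":0,"az":0},{"dx":-0.074,"dy":-0.176,"dz":0,"ax":0,"ay":0,"az":0},{"dx":0,"dy":0,"dz":0,"ax":0,"ay":0,"az":0}]' -1; python3 arc.py 0.60 5
```

```text
clock: 20.4
eef_pos: [0.5845, 0.0568, 0.0993]
tool_rot: [-0.206, 0.979, -0.001, 0.0]
ft_force: [0.9, 0.6, 2.1]
grip_width: 0.0138
theta 0.31545809206076214 r 0.07953811718328485 z 0.09929060242794775 F [0.85  0.603 2.118] F tang 0.24928434478864853 rad -1.0118164444894386 w 0.013759135195667615 20.4
0.372 [-0.073 -0.166]
0.429 [-0.092 -0.157]
0.486 [-0.1   -0.151]
0.543 [-0.109 -0.145]
0.6 [-0.117 -0.139]
```

```bash
python3 -m handwheel '[{"dx":-0.073,"dy":-0.166,"dz":0,"ax":0,"ay":0,"az":0},{"dx":-0.092,"dy":-0.157,"dz":0,"ax":0,"ay":0,"az":0},{"dx":-0.1,"dy":-0.151,"dz":0,"ax":0,"ay":0,"az":0},{"dx":0,"dy":0,"dz":0,"ax":0,"ay":0,"az":0}]' -1; python3 look.py w22; python3 arc.py 0.90 7
```

```text
clock: 20.8
eef_pos: [0.5949, 0.049, 0.0992]
tool_rot: [-0.206, 0.979, -0.0, -0.0]
ft_force: [0.4, 2.3, 2.8]
grip_width: 0.0141
[0.5949 0.0491 0.0992] -156.20177488034398 tilt [ 0.0001 -0.0006 -1.    ] 20.85 [1.1607 1.1076 3.5799] 0.013975728845302026
theta 0.47830088979763197 r 0.07964961672075026 z 0.09923873213485433 F [1.161 1.108 3.58 ] F tang 0.41106904904930347 rad -1.550858760155985 w 0.013975728845302026 20.85
0.539 [-0.109 -0.158]
0.599 [-0.123 -0.148]
0.659 [-0.132 -0.14 ]
0.719 [-0.14  -0.132]
0.78 [-0.148 -0.123]
0.84 [-0.155 -0.114]
0.9 [-0.162 -0.104]
```

View pics/w22.png

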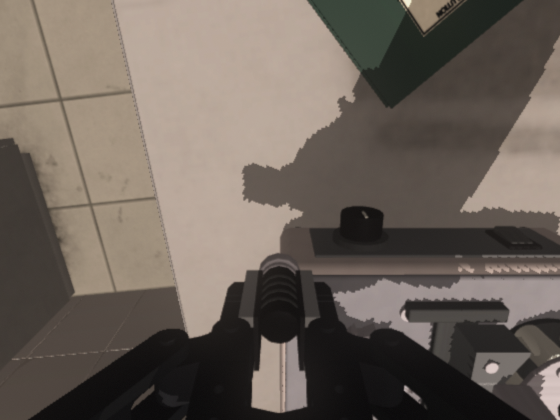

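```bash
python3 -m handwheel '[{"dx":-0.109,"dy":-0.158,"dz":0,"ax":0,"ay":0,"az":0},{"dx":-0.123,"dy":-0.148,"dz":0,"ax":0,"ay":0,"az":0},{"dx":-0.132,"dy":-0.14,"dz":0,"ax":0,"ay":0,"az":0},{"dx":-0.14,"dy":-0.132,"dz":0,"ax":0,"ay":0,"az":0},{"dx":-0.148,"dy":-0.123,"dz":0,"ax":0,"ay":0,"az":0},{"dx":-0.155,"dy":-0.114,"dz":0,"ax":0,"ay":0,"az":0},{"dx":-0.162,"dy":-0.104,"dz":0,"ax":0,"ay":0,"az":0},{"dx":0,"dy":0,"dz":0,"ax":0,"ay":0,"az":0}]' -1; python3 look.py w23; python3 arc.py 1.22 6
```

```text
clock: 21.65
eef_pos: [0.6249, 0.038, 0.0991]
tool_rot: [-0.206, 0.978, 0.0, -0.002]
ft_force: [-2.1, 2.0, 5.9]
grip_width: 0.014
[0.625  0.0379 0.0991] -156.18635995310578 tilt [-0.0027 -0.0005 -1.    ] 21.7 [-2.8476  2.3721  6.3197] 0.013986772175954149
theta 0.8838321572622929 r 0.07989265676351082 z 0.09911482158073423 F [-2.848  2.372  6.32 ] F tang -3.1588592863125755 rad -1.93841913418688 w 0.013986772175954149 21.7
0.94 [-0.156 -0.088]
0.996 [-0.159 -0.082]
1.052 [-0.163 -0.073]
1.108 [-0.167 -0.064]
1.164 [-0.17  -0.054]
1.22 [-0.173 -0.045]
```

View pics/w23.png

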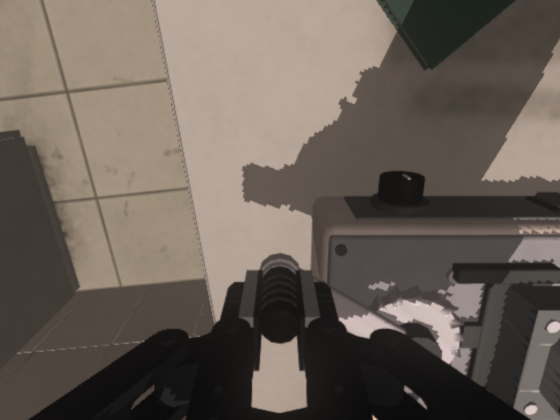

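```bash
python3 -m handwheel '[{"dx":-0.156,"dy":-0.088,"dz":-0.02,"ax":0,"ay":0,"az":0},{"dx":-0.159,"dy":-0.082,"dz":0,"ax":0,"ay":0,"az":0},{"dx":-0.163,"dy":-0.073,"dz":0,"ax":0,"ay":0,"az":0},{"dx":-0.167,"dy":-0.064,"dz":0,"ax":0,"ay":0,"az":0},{"dx":-0.17,"dy":-0.054,"dz":0,"ax":0,"ay":0,"az":0},{"dx":-0.173,"dy":-0.045,"dz":0,"ax":0,"ay":0,"az":0},{"dx":0,"dy":0,"dz":0,"ax":0,"ay":0,"az":0}]' -1; python3 look.py w24; python3 arc.py 1.49 5
```

```text
clock: 22.4
eef_pos: [0.6516, 0.0384, 0.0992]
tool_rot: [-0.206, 0.978, -0.0, -0.002]
ft_force: [-3.8, 1.1, 4.5]
grip_width: 0.0141
[0.6516 0.0385 0.0992] -156.19000884932382 tilt [-0.0031 -0.0012 -1.    ] 22.45 [-3.2016  1.0731  3.18  ] 0.014266701030123065
theta 1.2183293939713487 r 0.07996949684182808 z 0.09923046176068334 F [-3.202  1.073  3.18 ] F tang -2.940817215373783 rad -1.659404347383382 w 0.014266701030123065 22.45
1.273 [-0.172 -0.028]
1.327 [-0.172 -0.025]
1.381 [-0.173 -0.015]
1.436 [-0.173 -0.006]
1.49 [-0.173  0.003]
```

View pics/w24.png

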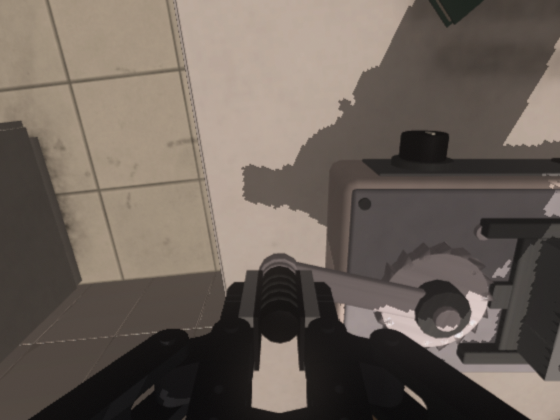

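```bash
python3 -m handwheel '[{"dx":-0.172,"dy":-0.028,"dz":0,"ax":0,"ay":0,"az":0},{"dx":-0.172,"dy":-0.025,"dz":0,"ax":0,"ay":0,"az":0},{"dx":-0.173,"dy":-0.015,"dz":0,"ax":0,"ay":0,"az":0},{"dx":-0.173,"dy":-0.006,"dz":0,"ax":0,"ay":0,"az":0},{"dx":-0.16,"dy":0,"dz":0,"ax":0,"ay":0,"az":0},{"dx":0,"dy":0,"dz":0,"ax":0,"ay":0,"az":0},{"dx":0,"dy":0,"dz":0,"ax":0,"ay":0,"az":0}]' -1; python3 look.py w25; python3 arc.py
python3 - <<'E'
from h import *
S=snap('scene','s25');P=snap('top','t25')
a=cv2.imread('pics/s25.png');b=cv2.imread('pics/t25.png')
x=cv2.convertScaleAbs(cv2.resize(a[110:230,200:290],None,fx=4.4,fy=4.4,interpolation=cv2.INTER_CUBIC),alpha=1.5)
y=cv2.convertScaleAbs(cv2.resize(b[110:230,250:340],None,fx=4.4,fy=4.4,interpolation=cv2.INTER_CUBIC),alpha=1.6)
cv2.imwrite('pics/x25.png',cv2.hconcat([x,y]))
E
```

```text
clock: 23.15
eef_pos: [0.6728, 0.0458, 0.0993]
tool_rot: [-0.206, 0.978, -0.0, -0.0]
ft_force: [-0.3, 1.9, 1.3]
grip_width: 0.0143
[0.6727 0.0456 0.0993] -156.1786663316719 tilt [-0.0006 -0.0007 -1.    ] 23.2 [-0.2483  1.16    1.5887] 0.014164246728522819
theta 1.497399015977419 r 0.08002617536108614 z 0.0993405721197524 F [-0.248  1.16   1.589] F tang 0.30331483538836546 rad -1.1468811252487516 w 0.014164246728522819 23.2
```

View pics/w25.png

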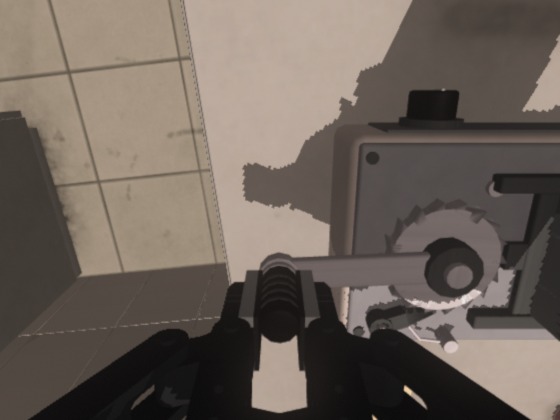

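View pics/x25.png

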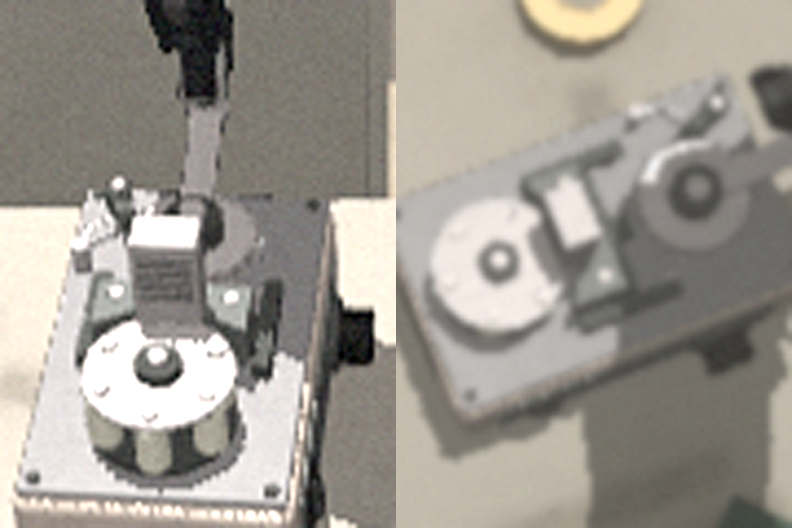

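```bash
python3 - <<'E'
from h import *
o=bot.get_obs();print(o['clock'],abs(o['joint_vel']).max(),o['grip_width']); print(bot.job_done())
E
```

```text
23.3 0.002348074320666802 0.014066064157087272
the job is handed in; nothing more can be done
None
```

The thin gauge is standing in the gap, the lever is past its fourth click with the knob still held, and I handed the job in at about 23.3 s. No verdict was reported.

**Gauge:** After I let go, the wrist picture put it about 1 mm off along the gap, within 1 mm across it, tilted about 0.02 rad, shoulder level with the tops. The last scene and top pictures show it still upright, clear of the arm. I did not measure the track's nip force; I inferred it from the click count.

**Lever:** At the end the tool path gave 1.50 rad at 80 mm radius. The fourth click is at 1.40 and the fifth at 1.75. The sideways force fell from about 3 N to near zero, which fits the free play after the fourth click. The arm was still, and the fingers read 14 mm on the 16 mm knob.

**What went wrong or disagreed:**
- **Wrist limit:** The first approach ran into the range limit of the last joint, so I turned the gripper half round.
- **Missed knob:** My first grasp closed above the knob, with the fingers fully shut. The pictures put the fingertips about 10–15 mm behind the reported TCP, where the text says 19 mm ahead. I went lower and the second grasp held.
- **Gauge grip:** The same offset means the gauge was probably held only near its top edge. That may explain its tilt of about 0.04 rad in the gripper, which I corrected before lowering it.

I did not touch the thick gauge or the things on the bench.

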